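Close the jars and start the labeller

TASK

Take the dust covers off the jars that have one and put them in the tray, and close all three jars: lay a steel disk in its mouth, knob up and seated flush, then set a black ring over it and screw it clockwise until it is fully home. When that is done, press the labelling machine's start button fully down and let it come back up. The jars stay in their holders, and the other things on the bench are to be left where they are.

Things in the scene. Friction and masses are not known exactly. Their poses are not given: they have to be found in the camera images.
- jar_a: one of three filled white jars, 0.7 kg, standing in fixed black holders 90 mm square, 28 tall, where they cannot turn. Origin: underside centre, z up (mm). Base 72 square to z 44, shoulder to z 60; neck 50 across, rim at z 90; mouth 45 across inside, flat seat 6 below the rim. Three thread tracks, 60 across. Each has an entry gap 46 deg wide, open above, centred at 0, 120, 240 deg from jar x, where a ring pin drops on a dark ledge (ring underside then at z 77.5)
- jar_a_mouth (a point): centre of this jar's mouth, level with the rim top (98 mm over the bench), axes as the jar. From each entry gap's edge the thread track runs 74 deg clockwise seen from above, falling 7 mm under a cover, to a dead stop: there the ring is home, underside 70.5 mm over the jar's, ring x about 92 deg clockwise of jar x (plus any multiple of 120). It stays by friction
- jar_b: one of three filled white jars, 0.7 kg, standing in fixed black holders 90 mm square, 28 tall, where they cannot turn. Origin: underside centre, z up (mm). Base 72 square to z 44, shoulder to z 60; neck 50 across, rim at z 90; mouth 45 across inside, flat seat 6 below the rim. Three thread tracks, 60 across. Each has an entry gap 46 deg wide, open above, centred at 0, 120, 240 deg from jar x, where a ring pin drops on a dark ledge (ring underside then at z 77.5)
- jar_b_mouth (a point): centre of this jar's mouth, level with the rim top (98 mm over the bench), axes as the jar. From each entry gap's edge the thread track runs 74 deg clockwise seen from above, falling 7 mm under a cover, to a dead stop: there the ring is home, underside 70.5 mm over the jar's, ring x about 92 deg clockwise of jar x (plus any multiple of 120). It stays by friction
- jar_c: one of three filled white jars, 0.7 kg, standing in fixed black holders 90 mm square, 28 tall, where they cannot turn. Origin: underside centre, z up (mm). Base 72 square to z 44, shoulder to z 60; neck 50 across, rim at z 90; mouth 45 across inside, flat seat 6 below the rim. Three thread tracks, 60 across. Each has an entry gap 46 deg wide, open above, centred at 0, 120, 240 deg from jar x, where a ring pin drops on a dark ledge (ring underside then at z 77.5)
- jar_c_mouth (a point): centre of this jar's mouth, level with the rim top (98 mm over the bench), axes as the jar. From each entry gap's edge the thread track runs 74 deg clockwise seen from above, falling 7 mm under a cover, to a dead stop: there the ring is home, underside 70.5 mm over the jar's, ring x about 92 deg clockwise of jar x (plus any multiple of 120). It stays by friction
- cover_a: white dust cover (1 to 3 of them are there, each on some jar), 50 g: plate 62 mm across and 5 mm thick, below it a plug 39 mm across and 5 mm long that sits in the mouth, above it an upright knob 20 mm across and 22 mm tall (32 mm in all). Origin: centre of the plug's underside, z up; on a jar it is 85 mm over the jar's underside
- cover_b: white dust cover (1 to 3 of them are there, each on some jar), 50 g: plate 62 mm across and 5 mm thick, below it a plug 39 mm across and 5 mm long that sits in the mouth, above it an upright knob 20 mm across and 22 mm tall (32 mm in all). Origin: centre of the plug's underside, z up; on a jar it is 85 mm over the jar's underside
- cover_c: white dust cover (1 to 3 of them are there, each on some jar), 50 g: plate 62 mm across and 5 mm thick, below it a plug 39 mm across and 5 mm long that sits in the mouth, above it an upright knob 20 mm across and 22 mm tall (32 mm in all). Origin: centre of the plug's underside, z up; on a jar it is 85 mm over the jar's underside
- tray: return tray for the dust covers: fixed open aluminium tray, 220 mm (its x) by 120 mm (its y), 30 mm tall, walls and floor 4 mm. Origin: underside centre, on the bench
- ring_a: loose black screw ring, 60 g, right way up: hexagon 69 mm across flats, 80 across corners, 24 tall, 65 across inside. Origin: underside centre, z up. Lip on top, 4 thick, hole about 30. Three round pins inside, 5 thick, 6 above the underside, reaching in to 27 from the axis at 0, 120, 240 deg from its x, mid-flat; steel marks on top show them. Flats face 0, 60, 120.. deg
- ring_b: loose black screw ring, 60 g, right way up: hexagon 69 mm across flats, 80 across corners, 24 tall, 65 across inside. Origin: underside centre, z up. Lip on top, 4 thick, hole about 30. Three round pins inside, 5 thick, 6 above the underside, reaching in to 27 from the axis at 0, 120, 240 deg from its x, mid-flat; steel marks on top show them. Flats face 0, 60, 120.. deg
- ring_c: loose black screw ring, 60 g, right way up: hexagon 69 mm across flats, 80 across corners, 24 tall, 65 across inside. Origin: underside centre, z up. Lip on top, 4 thick, hole about 30. Three round pins inside, 5 thick, 6 above the underside, reaching in to 27 from the axis at 0, 120, 240 deg from its x, mid-flat; steel marks on top show them. Flats face 0, 60, 120.. deg
- disk_a: loose round closing disk, 60 g, with a grip knob: steel plate 42 mm across and 6 mm thick (the lower 3 mm only 39 mm across), on it a grey upright knob 18 mm across and 22 mm tall (28 mm in all). Origin: underside centre, z up. It lies knob upwards; seated in a mouth its plate is flush with the rim and its knob stands up through the ring
- disk_b: loose round closing disk, 60 g, with a grip knob: steel plate 42 mm across and 6 mm thick (the lower 3 mm only 39 mm across), on it a grey upright knob 18 mm across and 22 mm tall (28 mm in all). Origin: underside centre, z up. It lies knob upwards; seated in a mouth its plate is flush with the rim and its knob stands up through the ring
- disk_c: loose round closing disk, 60 g, with a grip knob: steel plate 42 mm across and 6 mm thick (the lower 3 mm only 39 mm across), on it a grey upright knob 18 mm across and 22 mm tall (28 mm in all). Origin: underside centre, z up. It lies knob upwards; seated in a mouth its plate is flush with the rim and its knob stands up through the ring
- start_button_top (a point): centre of the top face of the labelling machine's push button (round, green, 52 mm across, about 65 mm above the bench) on a fixed grey box 100 x 90 x 45 mm; it is pressed straight down. It stands at the left or right end, the tray at the other
- start_button (a joint): travel of the push button in m: 0 up, 0.008 fully down; it springs back; takes 1.5 N to start and 5 N fully down
- tape_roll: bystander, loose: roll of packing tape, 100 mm across, 48 mm tall, lying flat. Origin: underside centre
- marker: bystander, loose: marker pen, 140 mm long, 16 mm wide, lying between the jars and the closure parts. Origin: underside centre
- label_pad: bystander, loose: pad of paper labels 80 x 60 x 18 mm. Origin: underside centre
- scoop: bystander, loose: black spoon-like scoop, 200 mm long. Origin: underside centre (of the lying tool, near its middle)
Not all that is in view belongs to the job. What is shaped like the cover_b but green or turquoise is not meant.

How it is judged:
By the outcome, as a careful person would: the job done as asked, in the order asked, and still so for the second after the job is handed in, with the robot touching nothing.
Of cover_a, cover_b, cover_c only 1 to 3 are there at a start; the rules pass over those that are not, and their reading is None.
At some moment in a run one of ring_a, ring_b, ring_c, disk_a, disk_b, disk_c may be knocked a few centimetres aside while the robot is not near it.
It also fails if it takes over 210 s, if anything falls off the work surface, if the arm or the gripper's body presses on something with over 40 N, if the wrist force passes 120 N, or if a joint passes its speed limit or range.

ROBOT

A 7-joint arm with a two-finger parallel gripper is mounted at the origin on the work surface. World frame = base frame: x ahead of the robot, y to its left, z up, the work surface at z = 0. Lengths are in m, angles in rad, forces in N, time in s.
With the tool pointing down it reaches from about 0.425 to 1.025 m from the base axis. Payload 3.6 kg.
Tool frame: the origin (TCP) lies midway between the tips of the shut fingers; the grasp point (between the pads) lies 19 mm behind it (ctrl.tcp_to_grasp is the distance from the TCP to the grasp point, in m); z points along the fingers, x is the direction in which the jaws open and shut, and the axes are right-handed (so a half turn about z gives the same grasp; the last joint's range is limited). The gripper opens to 85 mm and grips with 20 to 120 N. Pads are 22 mm wide; open, the fingers measure 114 mm over their backs; the gripper's body (76 mm by 85 mm) begins 54 mm behind the grasp point. The pads swing forward as they close: fully open they stand 13 mm farther back than shut.
Start: joints at [1.097, 0.591, 0.048, 1.609, -0.033, 0.943, -0.034], TCP at [0.269, -0.673, 0.231] pointing down, gripper open.
Joint ranges: [-2.69, 2.69], [-0.47, 2.24], [-1.27, 1.36], [0.19, 2.51], [-1.53, 4.68], [0.08, 2.07], [-3.09, 3.09]. Speed limits (rad/s): [2.57, 2.57, 3.14, 3.14, 3.14, 3.14, 3.14].

INTERFACE

Orientations are given as a unit quaternion [x, y, z, w].
In Python, from station import ctrl gives the robot as it stands.
- The arm moves only by the shell command python3 -m handwheel 'ROWS' [FORCE]. ROWS is JSON, a list of rows, each a list of 5 numbers: the shift along the tool's x, y, z in cm, then the turn about the tool's z in rad, then the opening, from 0 (shut) to 1 (fully open). In form: [[dx, dy, dz, turn, jaw], ...]. A call has 1 to 20 rows; each row shifts and turns the commanded pose from where the row before left it, along the tool's axes as they then stand; what a row does not reach is not made up. A row lasts 1/10 s, in which the tool goes at most 50 mm and 8.59 degrees, less where a joint would pass 70% of its speed; a pose out of reach is approached as far as the arm can. A call with a gripper value outside its range is refused whole. The fingers move at their own pace and stop on an object; FORCE is the grip in N (left out, the last holds). Time passes only in rows, so rows that do not move let the fingers close. It gives the time, the measured TCP pose, the force and the opening at its end, in the units of the state.
- ctrl.observe(): the state, without advancing time (a new reading comes with each control period).
- ctrl.capture(name): name is "scene" or "top"; returns a dict with "image" (384x512x3 uint8, red, green, blue), "fx", "fy", "cx", "cy" (pixels), "k1" (the pictures are not rectified: a ray, as slopes to the right and down, at radius r is drawn at 1 + k1 r^2 times it, then the intrinsics apply), "pose" (4x4, takes a point from camera to world coordinates). Camera axes: x right, y up, looking along -z (the intrinsics and any distortion apply to the point x, -y, -z); pixel columns grow to the right and rows downward; lengths in m; the calibration is good to about 2 mm. A picture is of the moment at which its call begins. There is no depth.
- ctrl.sign_off(): hands the job in, once; it reports no verdict.
Trained networks look in a picture, given as the dict that the camera call returned (one of the last four; its "shot" number tells which), for a name from the list of things; names that differ only in an ending like _2 or _b are one class to them, and where a whole thing is asked for, a point or a joint stands for the part that bears it (a point fixed in the world has none). Each returns a list of dicts, best first, with "p" (0 to 1); they miss things now and then, are a little off and sometimes report something else, mostly with a low value. They report only what shows in the picture. A call takes as long as a camera call. They do not tell look-alikes from the thing itself.
- ctrl.boxes_of(picture, thing): "at" ([x, y, z] in m, in world coordinates, good to about 4 mm: the middle of the surface that is visible of it).
The state is a dict: "t": time; "qpos": joint angles; "dq": joint speeds; "effort": joint torques, N m; "tool_pos": TCP position; "eef_rot": TCP orientation; "force": force on the tool from outside, world axes, zero at the start; "moment": the same for the moment, N m; "width": finger opening in m.
Only numpy, scipy, OpenCV 4.12 (cv2) and the standard library are available. Lean on these libraries where they do the work, as an engineer would, in place of code of your own. Each camera call takes 0.05 s, during which the arm holds its last target.

## Working session

There is one attempt and no reset: what is moved stays moved. The work goes in short steps, Python scripts to look and compute and a shell command to move; the robot and the scene stay as the last step left them, time stands still between calls to the robot, and variables do not carry over. Pictures are saved under pics/ and viewed, and the job is handed in when it is done.

```bash
ls; mkdir -p pics; python3 - <<'E'
from station import ctrl
import cv2
s=ctrl.observe()
print({k:s[k] for k in ('t','tool_pos','eef_rot','force','width')})
for n in('scene','top'):
    p=ctrl.capture(n); print(n,p['fx'],p['fy'],p['cx'],p['cy'],p['k1'],p['pose'],p['shot'])
    cv2.imwrite(f'pics/{n}0.png',p['image'][:,:,::-1])
E
```

```text
pics
{'t': 0.0, 'tool_pos': array([ 0.2691315 , -0.67227425,  0.23013116]), 'eef_rot': array([ 8.28168249e-01, -5.60478408e-01, -9.84737526e-04, -5.79319414e-04]), 'force': array([0.64134463, 0.24052963, 0.63547429]), 'width': 0.0854623701744222}
scene 348.9759289123935 348.9759289123935 253.52523726014985 190.55306869766113 -0.012398641095647398 [[ 0.20839069 -0.81402129  0.5421648   1.05421418]
 [ 0.97803487  0.17604457 -0.11160689 -0.13197151]
 [-0.00459478  0.55351392  0.83282725  0.9361639 ]
 [ 0.          0.          0.          1.        ]] 1
top 414.37066503541877 414.37066503541877 254.6296991101007 182.10205419098057 -0.05599349081191477 [[-0.01659109  0.98425605 -0.17596807  0.33889417]
 [-0.999551   -0.02071878 -0.02164565 -0.01352506]
 [-0.02495071  0.17552993  0.98415787  1.21216049]
 [ 0.          0.          0.          1.        ]] 2
```

View pics/scene0.png

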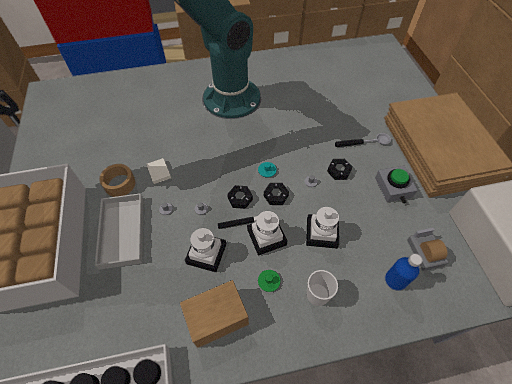

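View pics/top0.png

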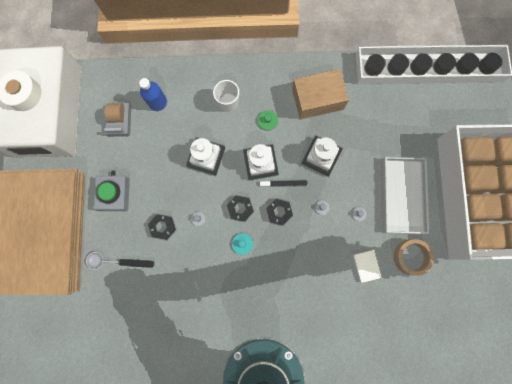

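```bash
cat > h.py <<'E'
import numpy as np,cv2
from station import ctrl
from scipy.optimize import least_squares
def ray(p,u,v):
    x=(u-p['cx'])/p['fx'];y=(v-p['cy'])/p['fy'];a,b=x,y
    for _ in range(8):
        s=1+p['k1']*(a*a+b*b);a,b=x/s,y/s
    T=np.array(p['pose']);return T[:3,3],T[:3,:3]@np.array([a,-b,-1.])
def at_z(p,u,v,z):
    o,d=ray(p,u,v);return o+d*(z-o[2])/d[2]
def proj(p,P):
    T=np.array(p['pose']);c=T[:3,:3].T@(np.asarray(P,float)-T[:3,3]);a,b=c[0]/-c[2],-c[1]/-c[2]
    s=1+p['k1']*(a*a+b*b);return np.array([p['fx']*a*s+p['cx'],p['fy']*b*s+p['cy']])
def crop(p,P,name,half=40,k=8,marks=()):
    u,v=proj(p,P);im=p['image'][:,:,::-1]
    u0,v0=int(u)-half,int(v)-half
    M=np.float32([[k,0,-u0*k],[0,k,-v0*k]])
    o=cv2.warpAffine(im,M,(2*half*k,2*half*k),flags=cv2.INTER_CUBIC)
    for m in marks:
        q=(proj(p,m)-[u0,v0]+.5)*k
        cv2.circle(o,(int(q[0]),int(q[1])),2,(0,0,255),-1)
    cv2.imwrite(f'pics/{name}.png',o);return u0,v0
def state():
    s=ctrl.observe();q=s['eef_rot'];from scipy.spatial.transform import Rotation as R
    X=R.from_quat(q).as_matrix()
    yaw=np.degrees(np.arctan2(X[1,0],X[0,0]))
    return s,X,yaw
E
python3 - <<'E'
from h import *
for n in('scene','top'):
    p=ctrl.capture(n)
    for t in('jar_a','cover_a','tray','ring_a','disk_a','start_button_top','tape_roll','marker','label_pad','scoop'):
        r=ctrl.boxes_of(p,t)
        print(n,t,[(round(d['p'],2),np.round(d['at'],3).tolist()) for d in r[:5]])
E
```

```text
scene jar_a [(0.84, [0.658, -0.179, 0.056]), (0.78, [0.664, 0.139, 0.055])]
scene cover_a [(0.93, [0.635, -0.186, 0.1]), (0.77, [0.619, -0.004, 0.1]), (0.6, [0.641, 0.154, 0.1]), (0.47, [0.382, 0.049, 0.009])]
scene tray [(0.95, [0.512, -0.431, 0.004]), (0.69, [0.64, 0.154, 0.101]), (0.16, [0.532, 0.427, 0.071])]
scene ring_a [(0.97, [0.48, -0.058, 0.025]), (0.87, [0.44, 0.279, 0.023]), (0.64, [0.49, 0.052, 0.026])]
scene disk_a [(0.69, [0.464, -0.285, 0.006]), (0.68, [0.489, -0.18, 0.008])]
scene start_button_top [(0.74, [0.652, -0.178, 0.052]), (0.67, [0.533, 0.435, 0.069]), (0.6, [0.509, -0.43, 0.007])]
scene tape_roll [(0.89, [0.338, -0.432, 0.033])]
scene marker [(0.52, [0.554, -0.082, 0.014])]
scene label_pad [(0.58, [0.311, -0.301, 0.019]), (0.29, [0.44, 0.278, 0.025]), (0.16, [0.464, -0.286, 0.006])]
scene scoop [(0.55, [0.328, 0.41, 0.013]), (0.43, [0.534, 0.434, 0.069])]
top jar_a [(0.78, [0.586, -0.001, 0.054]), (0.7, [0.604, -0.169, 0.054]), (0.67, [0.328, 0.442, 0.013]), (0.65, [0.612, 0.139, 0.052])]
top cover_a [(0.84, [0.612, -0.005, 0.102]), (0.82, [0.376, 0.054, 0.009]), (0.79, [0.63, -0.178, 0.102]), (0.62, [0.631, 0.158, 0.104]), (0.56, [0.745, -0.027, 0.012])]
top tray [(0.86, [0.506, -0.422, 0.004])]
top ring_a [(0.9, [0.429, 0.283, 0.027]), (0.87, [0.466, -0.051, 0.022]), (0.57, [0.474, 0.058, 0.024])]
top disk_a [(0.73, [0.449, 0.184, 0.007]), (0.65, [0.476, -0.176, 0.007]), (0.57, [0.454, -0.286, 0.008])]
top start_button_top [(0.82, [0.53, 0.432, 0.07]), (0.21, [0.607, -0.17, 0.056])]
top tape_roll [(0.62, [0.33, -0.426, 0.046]), (0.58, [0.462, -0.051, 0.021])]
top marker [(0.6, [0.55, -0.07, 0.012])]
top label_pad [(0.74, [0.305, -0.299, 0.018]), (0.16, [0.55, -0.068, 0.015])]
top scoop [(0.63, [0.326, 0.443, 0.009])]
```

```bash
cat >> h.py <<'E'
def montage(p,pts,name,half=22,k=6,cols=3,marks=None):
    t=[]
    for i,P in enumerate(pts):
        u0,v0=crop(p,P,'_t',half,k,marks[i] if marks else ())
        im=cv2.imread('pics/_t.png');cv2.putText(im,f'{u0},{v0}',(3,14),0,.5,(0,255,255),1);t.append(im)
    rows=[np.hstack(t[i:i+cols]) for i in range(0,len(t),cols)]
    cv2.imwrite(f'pics/{name}.png',np.vstack(rows))
E
python3 - <<'E'
from h import *
P=[(.45,.184,.02),(.476,-.176,.02),(.455,-.286,.02),(.43,.283,.024),(.474,.058,.024),(.468,-.051,.024)]
C=[(.632,.155,.12),(.612,-.005,.12),(.632,-.178,.12)]
t=ctrl.capture('top');s=ctrl.capture('scene')
montage(t,P,'m1',22,6);montage(s,P,'m2',22,6)
montage(t,C,'m3',30,4);montage(s,C,'m4',30,4)
E
cd pics; python3 -c "
import cv2,numpy as np
cv2.imwrite('m34.png',np.vstack([cv2.imread('m3.png'),cv2.imread('m4.png')]))"
```

```text
(no output)
```

View pics/m1.png

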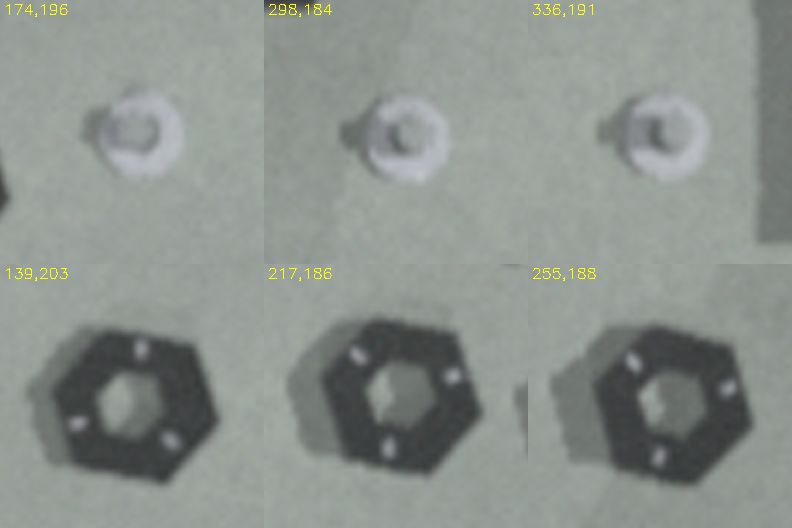

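View pics/m2.png

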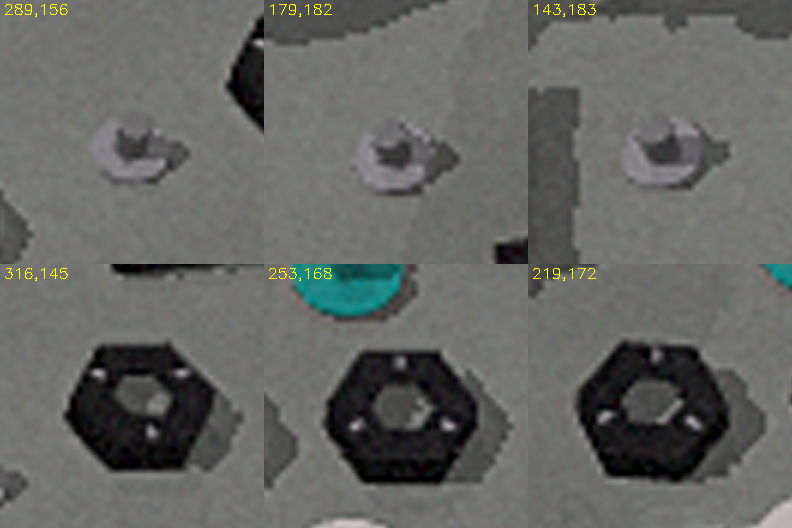

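View pics/m34.png

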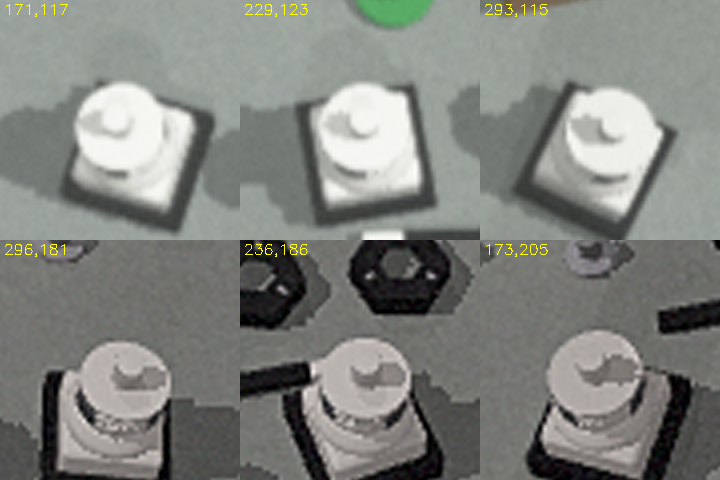

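```bash
cat >> h.py <<'E'
def samp(p,pts):
    g=cv2.GaussianBlur(cv2.cvtColor(p['image'],cv2.COLOR_RGB2GRAY),(0,0),.6).astype(np.float32)
    q=np.array([proj(p,P) for P in pts],np.float32)
    return cv2.remap(g,q[:,0].reshape(-1,1),q[:,1].reshape(-1,1),cv2.INTER_LINEAR).ravel()
def contour(kind,r,c,yaw=0,d=0,n=48):
    a=np.linspace(0,2*np.pi,n,endpoint=False)
    if kind=='c': R=np.full(n,r+d)
    else: # hexagon apothem r, flats at yaw+60k; square apothem r
        m=6 if kind=='h' else 4
        b=(a-yaw+np.pi/m)%(2*np.pi/m)-np.pi/m; R=(r+d)/np.cos(b)
    return np.c_[c[0]+R*np.cos(a),c[1]+R*np.sin(a),np.full(n,c[2])]
def fit(p,kind,r,c0,sign,yaws=(0,),rng=.012,step=.002,dd=.0015):
    best=None
    c0=np.array(c0,float);cy=list(yaws)
    for it in range(3):
        res=[]
        gr=np.arange(-rng,rng+1e-9,step)
        for y in cy:
            for dx in gr:
                for dy in gr:
                    c=c0+[dx,dy,0]
                    v=samp2(p,contour(kind,r,c,y,-dd))-samp2(p,contour(kind,r,c,y,dd))
                    res.append((np.clip(sign*v,-60,60).mean(),c[0],c[1],y))
        b=max(res);c0=np.array([b[1],b[2],c0[2]]);rng=step;step=step/3
        if len(yaws)>1: 
            sy=(cy[1]-cy[0]);cy=[b[3]+sy*k/3 for k in(-2,-1,0,1,2)]
    return b[1],b[2],b[3],b[0]
_g={}
def samp2(p,P):
    if p['shot'] not in _g:_g[p['shot']]=cv2.GaussianBlur(cv2.cvtColor(p['image'],cv2.COLOR_RGB2GRAY),(0,0),.6).astype(np.float32)
    T=np.array(p['pose']);c=(P-T[:3,3])@T[:3,:3];a,b=c[:,0]/-c[:,2],c[:,1]/c[:,2]
    s=1+p['k1']*(a*a+b*b);u=(p['fx']*a*s+p['cx']).astype(np.float32);v=(p['fy']*b*s+p['cy']).astype(np.float32)
    return cv2.remap(_g[p['shot']],u.reshape(-1,1),v.reshape(-1,1),cv2.INTER_LINEAR).ravel()
E
python3 - <<'E'
from h import *
t=ctrl.capture('top');s=ctrl.capture('scene')
D=[(.45,.184,.006),(.476,-.176,.006),(.455,-.286,.006)];R=[(.43,.283,.024),(.474,.058,.024),(.468,-.051,.024)]
C=[(.632,.155,.103),(.612,-.005,.103),(.632,-.178,.103)]
f=lambda r:(round(r[0],4),round(r[1],4),round(np.degrees(r[2]),1),round(float(r[3]),1))
for n,p in(('top',t),('scene',s)):
    for d in D: print(n,'disk',f(fit(p,'c',.021,d,1)))
    for d in R: print(n,'ring',f(fit(p,'h',.0345,d,-1,np.radians(np.arange(0,60,6)))))
    for d in C: print(n,'cover',f(fit(p,'c',.031,d,1)))
    for d in C: print(n,'holder',f(fit(p,'s',.045,(d[0]-.01,d[1],.028),-1,np.radians(np.arange(0,90,6)))))
    print(n,'button',f(fit(p,'c',.026,(.53,.433,.065),-1)),)
# ring marks
M={'top':(t,[[(142,85),(78,160),(171,177)],[(95,93),(189,112),(125,185)],[(106,99),(200,125),(130,193)]],[(139,203),(217,186),(255,188)]),
 'scene':(s,[[(98,109),(181,109),(152,168)],[(136,98),(93,162),(184,162)],[(128,91),(77,152),(165,158)]],[(316,145),(253,168),(219,172)])}
for n,(p,ms,os_) in M.items():
    for m,o in zip(ms,os_):
        q=np.array([at_z(p,o[0]+a/6,o[1]+b/6,.024)[:2] for a,b in m]);c=q.mean(0)
        print(n,'marks',c.round(4),[round(np.degrees(np.arctan2(*(x-c)[::-1]))%120,1) for x in q],np.linalg.norm(q-c,axis=1).round(4))
E
```

```text
top disk (np.float64(0.4498), np.float64(0.1804), np.float64(0.0), 7.8)
top disk (np.float64(0.476), np.float64(-0.1833), np.float64(0.0), 10.6)
top disk (np.float64(0.4546), np.float64(-0.2904), np.float64(0.0), 10.1)
top ring (np.float64(0.4267), np.float64(0.2821), np.float64(48.0), 27.1)
top ring (np.float64(0.4762), np.float64(0.0567), np.float64(48.0), 28.7)
top ring (np.float64(0.4638), np.float64(-0.0563), np.float64(43.3), 27.4)
top cover (np.float64(0.6349), np.float64(0.159), np.float64(0.0), 36.8)
top cover (np.float64(0.6138), np.float64(-0.0054), np.float64(0.0), 35.6)
top cover (np.float64(0.6287), np.float64(-0.1867), np.float64(0.0), 37.1)
top holder (np.float64(0.6253), np.float64(0.1563), np.float64(71.3), 6.5)
top holder (np.float64(0.6091), np.float64(-0.0057), np.float64(9.3), 19.3)
top holder (np.float64(0.6164), np.float64(-0.1798), np.float64(61.3), 17.3)
top button (np.float64(0.52), np.float64(0.4214), np.float64(0.0), 10.9)
scene disk (np.float64(0.4493), np.float64(0.1831), np.float64(0.0), 7.4)
scene disk (np.float64(0.4762), np.float64(-0.1811), np.floa
[... 798 characters left out ...]
.float64(0.5347), np.float64(0.4183), np.float64(0.0), 10.6)
top marks [0.4271 0.2858] [np.float64(109.1), np.float64(109.5), np.float64(108.5)] [0.0272 0.0268 0.0268]
top marks [0.4774 0.0569] [np.float64(47.2), np.float64(47.8), np.float64(47.8)] [0.0269 0.0267 0.027 ]
top marks [ 0.465  -0.0567] [np.float64(43.1), np.float64(43.2), np.float64(42.8)] [0.0269 0.0271 0.027 ]
scene marks [0.4272 0.2878] [np.float64(107.8), np.float64(108.8), np.float64(109.7)] [0.027  0.0262 0.027 ]
scene marks [0.4783 0.0582] [np.float64(47.8), np.float64(47.5), np.float64(48.1)] [0.0269 0.0271 0.0271]
scene marks [ 0.4647 -0.0552] [np.float64(44.0), np.float64(43.7), np.float64(43.1)] [0.0267 0.0263 0.0266]
```

```bash
cat >> h.py <<'E'
def plan(x,y,z,yaw=None,n=None,start=None):
    s,X,y0=state();p=np.array(s['tool_pos'])
    if start is not None:p=np.array(start[:3]);y0=start[3]
    D=(np.array([x,y,z])-p)*100
    t=0 if yaw is None else (-(yaw-y0)+180)%360-180   # + = clockwise
    if n is None:n=int(max(np.ceil(np.linalg.norm(D)/4),np.ceil(abs(t)/8),1))
    dt=np.radians(t)/n
    A=np.zeros((2,2))
    for k in range(n):
        a=np.radians(y0)-k*dt;A+=np.array([[np.cos(a),np.sin(a)],[np.sin(a),-np.cos(a)]])
    d=np.linalg.solve(A,D[:2])
    print(f"from {np.round(p*1000,1)} yaw {y0:.1f}: {n} rows of [{d[0]:.2f},{d[1]:.2f},{-D[2]/n:.2f},{dt:.4f}]  tot [{d[0]*n:.2f},{d[1]*n:.2f},{-D[2]:.2f},{np.radians(t):.3f}]")
def st():
    s,X,y=state();print('t',round(s['t'],2),'tcp',(s['tool_pos']*1000).round(1),'yaw',round(y,1),'tilt',X[:,2].round(3),'F',s['force'].round(1),'w',round(s['width']*1000,1),'q7',round(s['qpos'][6],2))
E
python3 -c "
from h import *
st();plan(.629,-.186,.150)"
```

```text
t 1.4 tcp [ 269.4 -673.   231.3] yaw -68.2 tilt [-0.  0. -1.] F [ 0.3 -0.   0.1] w 85.3 q7 -0.03
from [ 269.4 -673.   231.3] yaw -68.2: 16 rows of [-1.99,-3.22,0.51,0.0000]  tot [-31.85,-51.48,8.13,0.000]
```

```bash
python3 -m handwheel '[[-2,-3.22,0.5,0,0.6],[-2,-3.22,0.5,0,0.6],[-2,-3.22,0.5,0,0.6],[-2,-3.22,0.5,0,0.6],[-2,-3.22,0.5,0,0.6],[-2,-3.22,0.5,0,0.6],[-2,-3.22,0.5,0,0.6],[-2,-3.22,0.5,0,0.6],[-2,-3.22,0.5,0,0.6],[-2,-3.22,0.5,0,0.6],[-2,-3.22,0.5,0,0.6],[-2,-3.22,0.5,0,0.6],[-2,-3.22,0.5,0,0.6],[-2,-3.22,0.5,0,0.6],[-2,-3.22,0.5,0,0.6],[-1.9,-3.2,0.5,0,0.6],[0,0,0,0,0.6]]' 40; python3 -c "
from h import *
st();plan(.629,-.186,.107)"
```

```text
t: 3.1
tool_pos: [0.6334, -0.1772, 0.1508]
eef_rot: [0.831, -0.556, -0.0, -0.003]
force: [0.2, 1.0, -0.4]
width: 0.0515
t 3.1 tcp [ 633.4 -177.2  150.8] yaw -67.6 tilt [ 0.003  0.005 -1.   ] F [ 0.2  1.  -0.4] w 51.5 q7 -0.95
from [ 633.4 -177.2  150.8] yaw -67.6: 2 rows of [0.32,0.37,2.19,0.0000]  tot [0.64,0.74,4.38,0.000]
```

```bash
python3 -m handwheel '[[0,0,0,0,0.6],[0,0,0,0,0.6]]'; python3 -c "
from h import *
st();plan(.629,-.186,.107)"
```

```text
t: 3.3
tool_pos: [0.6281, -0.1872, 0.1513]
eef_rot: [0.828, -0.561, -0.0, 0.001]
force: [-0.4, -0.9, -0.6]
width: 0.0512
t 3.3 tcp [ 628.1 -187.2  151.3] yaw -68.3 tilt [-0.001 -0.001 -1.   ] F [-0.4 -0.9 -0.6] w 51.2 q7 -0.94
from [ 628.1 -187.2  151.3] yaw -68.3: 2 rows of [-0.04,-0.06,2.22,0.0000]  tot [-0.07,-0.13,4.43,0.000]
```

Settled on target. Descend, grip, lift.

```bash
python3 -m handwheel '[[0,0,2,0,0.6],[0,0,1.5,0,0.6],[0,0,0.9,0,0.6],[0,0,0,0,0.6],[0,0,0,0,0],[0,0,0,0,0],[0,0,0,0,0],[0,0,0,0,0]]' 40; python3 -c "
from h import *
st()"; python3 -m handwheel '[[0,0,-1,0,0],[0,0,-2,0,0],[0,0,-2,0,0],[0,0,0,0,0]]' ; python3 -c "
from h import *
st();plan(.576,-.426,.1)"
```

```text
t: 4.1
tool_pos: [0.6297, -0.1857, 0.1081]
eef_rot: [0.828, -0.561, 0.001, -0.0]
force: [1.0, -0.7, 3.0]
width: 0.0181
t 4.1 tcp [ 629.7 -185.7  108.1] yaw -68.2 tilt [ 0.002 -0.    -1.   ] F [ 1.  -0.7  3. ] w 18.1 q7 -0.94
t: 4.5
tool_pos: [0.6312, -0.1861, 0.1607]
eef_rot: [0.828, -0.561, 0.003, -0.001]
force: [-0.6, -0.8, -0.2]
width: 0.0185
t 4.5 tcp [ 631.2 -186.1  160.7] yaw -68.2 tilt [ 0.006 -0.001 -1.   ] F [-0.6 -0.8 -0.2] w 18.5 q7 -0.95
from [ 631.2 -186.1  160.7] yaw -68.2: 7 rows of [2.89,2.01,0.87,0.0000]  tot [20.22,14.04,6.07,0.000]
```

```bash
python3 -m handwheel '[[2.9,2,0.5,0,0],[2.9,2,0.5,0,0],[2.9,2,0.5,0,0],[2.9,2,0.5,0,0],[2.9,2,1.2,0,0],[2.9,2,1.8,0,0],[2.8,2,1.1,0,0],[0,0,0,0,0],[0,0,0,0,0],[0,0,0,0,0]]' ; python3 -c "
from h import *
st();plan(.576,-.426,.021)
p=ctrl.capture('top');crop(p,(.54,-.3,.05),'g1',60,5)"
```

```text
t: 5.5
tool_pos: [0.575, -0.4231, 0.0961]
eef_rot: [0.829, -0.56, -0.0, -0.001]
force: [0.3, 0.5, -0.1]
width: 0.0185
t 5.5 tcp [ 575.  -423.1   96.1] yaw -68.1 tilt [ 0.     0.002 -1.   ] F [ 0.3  0.5 -0.1] w 18.5 q7 -0.6
from [ 575.  -423.1   96.1] yaw -68.1: 2 rows of [0.15,0.00,3.75,0.0000]  tot [0.30,0.01,7.51,0.000]
```

View pics/g1.png

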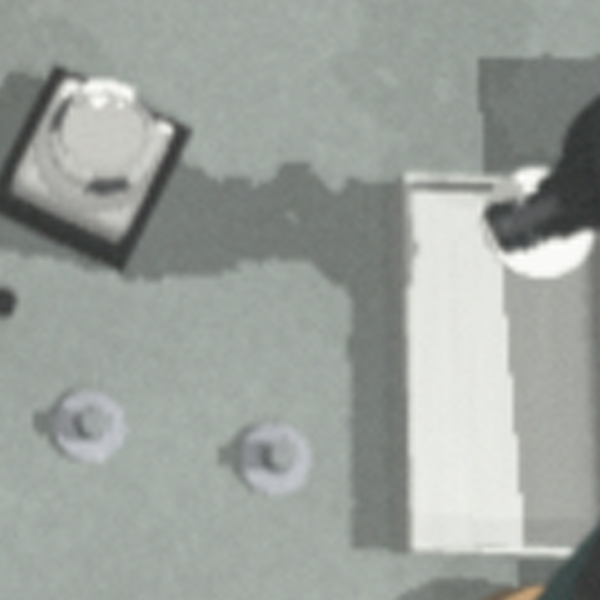

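```bash
python3 -c "
from h import *
p=ctrl.capture('top');u,v=proj(p,(.54,-.3,.05));u0,v0=int(u)-60,int(v)-60
for a,b in((405,175),(410,550)): print(at_z(p,u0+a/5,v0+b/5,.03))
for c in [(x,y) for x in(.396,.616) for y in(-.486,-.366)]:print(c,proj(p,(*c,.03)))
"
```

```text
[ 0.61678885 -0.37001635  0.03      ]
[ 0.39882178 -0.35743976  0.03      ]
(0.396, -0.486) [431.02767117 231.94489184]
(0.396, -0.366) [389.07335638 232.93163485]
(0.616, -0.486) [424.34357953 156.49016895]
(0.616, -0.366) [383.65287719 157.28988671]
```

```bash
python3 -c "
from h import *
plan(.571,-.427,.022)"; python3 -m handwheel '[[0,0.5,2,0,0],[0,0,2.5,0,0],[0,0,1.9,0,0],[0,0,0.9,0,0],[0,0,0,0,0],[0,0,0,0,0]]'; python3 -c "
from h import *
st()"
```

```text
from [ 575.5 -422.8   96.6] yaw -68.0: 2 rows of [0.11,0.29,3.73,0.0000]  tot [0.22,0.57,7.46,0.000]
t: 6.2
tool_pos: [0.5702, -0.4269, 0.0237]
eef_rot: [0.828, -0.56, 0.0, -0.0]
force: [-0.1, 0.8, 0.3]
width: 0.0182
t 6.2 tcp [ 570.2 -426.9   23.7] yaw -68.1 tilt [ 0.001 -0.    -1.   ] F [-0.1  0.8  0.3] w 18.2 q7 -0.6
```

```bash
python3 -m handwheel '[[0,0,0.35,0,0],[0,0,0,0,0],[0,0,0,0,0.6],[0,0,0,0,0.6],[0,0,0,0,0.6],[0,0,-2,0,0.6],[0,0,-4,0,0.6],[0,0,-4,0,0.6],[0,0,-3,0,0.6],[0,0,0,0,0.6]]'; python3 -c "
from h import *
st();plan(.614,-.0045,.155)"
```

```text
t: 7.2
tool_pos: [0.5726, -0.4293, 0.1557]
eef_rot: [0.828, -0.561, 0.005, 0.0]
force: [0.4, -0.5, 0.3]
width: 0.0512
t 7.2 tcp [ 572.6 -429.3  155.7] yaw -68.2 tilt [ 0.009 -0.006 -1.   ] F [ 0.4 -0.5  0.3] w 51.2 q7 -0.6
from [ 572.6 -429.3  155.7] yaw -68.2: 11 rows of [-3.45,-1.78,0.01,0.0000]  tot [-37.91,-19.62,0.07,0.000]
```

```bash
python3 -m handwheel '[[-3.45,-1.78,0,0,0.6],[-3.45,-1.78,0,0,0.6],[-3.45,-1.78,0,0,0.6],[-3.45,-1.78,0,0,0.6],[-3.45,-1.78,0,0,0.6],[-3.45,-1.78,0,0,0.6],[-3.45,-1.78,0,0,0.6],[-3.45,-1.78,0,0,0.6],[-3.45,-1.78,0,0,0.6],[-3.45,-1.78,0,0,0.6],[-3.4,-1.8,0,0,0.6],[0,0,0,0,0.6],[0,0,0,0,0.6],[0,0,0,0,0.6]]'; python3 -c "
from h import *
st();plan(.614,-.0045,.108)"
```

```text
t: 8.6
tool_pos: [0.61, -0.0037, 0.1493]
eef_rot: [0.828, -0.561, -0.0, 0.001]
force: [0.3, -0.9, 0.4]
width: 0.0514
t 8.6 tcp [610.   -3.7 149.3] yaw -68.3 tilt [-0.001 -0.001 -1.   ] F [ 0.3 -0.9  0.4] w 51.4 q7 -1.23
from [610.   -3.7 149.3] yaw -68.3: 2 rows of [0.11,-0.17,2.06,0.0000]  tot [0.22,-0.34,4.13,0.000]
```

```bash
python3 -m handwheel '[[0.2,-0.3,2,0,0.6],[0,0,1.2,0,0.6],[0,0,0.9,0,0.6],[0,0,0,0,0.6],[0,0,0,0,0],[0,0,0,0,0],[0,0,0,0,0],[0,0,0,0,0]]' 40; python3 -c "
from h import *
st()"; python3 -m handwheel '[[0,0,-1,0,0],[0,0,-2,0,0],[0,0,-2,0,0],[0,0,-1,0,0]]' ; python3 -c "
from h import *
st();plan(.504,-.4236,.1)"
```

```text
t: 9.4
tool_pos: [0.6146, -0.003, 0.1096]
eef_rot: [0.828, -0.56, 0.001, -0.0]
force: [0.6, -0.6, 2.5]
width: 0.0179
t 9.4 tcp [614.6  -3.  109.6] yaw -68.2 tilt [ 0.001 -0.    -1.   ] F [ 0.6 -0.6  2.5] w 17.9 q7 -1.22
t: 9.8
tool_pos: [0.6151, -0.0029, 0.171]
eef_rot: [0.828, -0.56, 0.001, -0.001]
force: [0.6, -0.7, -0.6]
width: 0.0181
t 9.8 tcp [615.1  -2.9 171. ] yaw -68.2 tilt [ 0.003  0.    -1.   ] F [ 0.6 -0.7 -0.6] w 18.1 q7 -1.23
from [615.1  -2.9 171. ] yaw -68.2: 12 rows of [2.91,2.16,0.59,0.0000]  tot [34.93,25.95,7.10,0.000]
```

```bash
python3 -m handwheel '[[2.9,2.16,0,0,0],[2.9,2.16,0,0,0],[2.9,2.16,0,0,0],[2.9,2.16,0,0,0],[2.9,2.16,0,0,0],[2.9,2.16,0,0,0],[2.9,2.16,0,0,0],[2.9,2.16,0.5,0,0],[2.9,2.16,1,0,0],[2.9,2.16,2,0,0],[2.9,2.16,2,0,0],[3,2.16,2,0,0],[0,0,0,0,0],[0,0,0,0,0],[0,0,0,0,0]]' ; python3 -c "
from h import *
st();plan(.504,-.4236,.021)"
```

```text
t: 11.3
tool_pos: [0.5041, -0.4218, 0.0941]
eef_rot: [0.829, -0.56, 0.0, -0.001]
force: [0.6, 0.5, -0.6]
width: 0.0181
t 11.3 tcp [ 504.1 -421.8   94.1] yaw -68.1 tilt [ 0.001  0.001 -1.   ] F [ 0.6  0.5 -0.6] w 18.1 q7 -0.54
from [ 504.1 -421.8   94.1] yaw -68.1: 2 rows of [0.08,0.04,3.66,0.0000]  tot [0.16,0.08,7.31,0.000]
```

```bash
python3 -m handwheel '[[0.1,0.1,2,0,0],[0,0,2.5,0,0],[0,0,1.9,0,0],[0,0,0.9,0,0],[0,0,0,0,0],[0,0,0,0,0],[0,0,0,0,0.6],[0,0,0,0,0.6],[0,0,0,0,0.6],[0,0,-2,0,0.6],[0,0,-4,0,0.6],[0,0,-4,0,0.6],[0,0,-3,0,0.6],[0,0,0,0,0.6]]'; python3 -c "
from h import *
st();plan(.6355,.159,.155)"
```

```text
t: 12.7
tool_pos: [0.5054, -0.4271, 0.1562]
eef_rot: [0.828, -0.561, 0.005, 0.0]
force: [0.6, -0.9, 0.1]
width: 0.0512
t 12.7 tcp [ 505.4 -427.1  156.2] yaw -68.2 tilt [ 0.008 -0.006 -1.   ] F [ 0.6 -0.9  0.1] w 51.2 q7 -0.54
from [ 505.4 -427.1  156.2] yaw -68.2: 16 rows of [-3.10,-2.12,0.01,0.0000]  tot [-49.59,-33.84,0.12,0.000]
```

```bash
python3 -m handwheel '[[-3.1,-2.12,0,0,0.6],[-3.1,-2.12,0,0,0.6],[-3.1,-2.12,0,0,0.6],[-3.1,-2.12,0,0,0.6],[-3.1,-2.12,0,0,0.6],[-3.1,-2.12,0,0,0.6],[-3.1,-2.12,0,0,0.6],[-3.1,-2.12,0,0,0.6],[-3.1,-2.12,0,0,0.6],[-3.1,-2.12,0,0,0.6],[-3.1,-2.12,0,0,0.6],[-3.1,-2.12,0,0,0.6],[-3.1,-2.12,0,0,0.6],[-3.1,-2.12,0,0,0.6],[-3.1,-2.12,0,0,0.6],[-3.1,-2.1,0,0,0.6],[0,0,0,0,0.6],[0,0,0,0,0.6],[0,0,0,0,0.6]]'; python3 -c "
from h import *
st();plan(.6355,.159,.108)"
```

```text
t: 14.6
tool_pos: [0.6324, 0.1598, 0.1502]
eef_rot: [0.828, -0.561, -0.0, 0.001]
force: [-0.2, -0.6, -0.4]
width: 0.051
t 14.6 tcp [632.4 159.8 150.2] yaw -68.3 tilt [-0.001 -0.002 -1.   ] F [-0.2 -0.6 -0.4] w 51.0 q7 -1.46
from [632.4 159.8 150.2] yaw -68.3: 2 rows of [0.10,-0.13,2.11,0.0000]  tot [0.19,-0.26,4.22,0.000]
```

```bash
python3 -m handwheel '[[0.2,-0.3,2,0,0.6],[0,0,1.2,0,0.6],[0,0,0.9,0,0.6],[0,0,0,0,0.6],[0,0,0,0,0],[0,0,0,0,0],[0,0,0,0,0],[0,0,0,0,0]]' 40; python3 -c "
from h import *
st()"; python3 -m handwheel '[[0,0,-1,0,0],[0,0,-2,0,0],[0,0,-2,0,0],[0,0,-1,0,0]]' ; python3 -c "
from h import *
st();plan(.4365,-.4197,.1)"
```

```text
t: 15.4
tool_pos: [0.6371, 0.1613, 0.1106]
eef_rot: [0.828, -0.56, 0.0, -0.001]
force: [-0.0, 0.0, 2.5]
width: 0.0179
t 15.4 tcp [637.1 161.3 110.6] yaw -68.2 tilt [ 0.001  0.    -1.   ] F [-0.   0.   2.5] w 17.9 q7 -1.46
t: 15.8
tool_pos: [0.6375, 0.1614, 0.1721]
eef_rot: [0.828, -0.56, 0.001, -0.001]
force: [0.5, 0.3, -0.1]
width: 0.018
t 15.8 tcp [637.5 161.4 172.1] yaw -68.2 tilt [ 0.003  0.001 -1.   ] F [ 0.5  0.3 -0.1] w 18.0 q7 -1.46
from [637.5 161.4 172.1] yaw -68.2: 16 rows of [2.90,2.52,0.45,0.0000]  tot [46.48,40.26,7.21,0.000]
```

```bash
python3 -m handwheel '[[2.9,2.52,0,0,0],[2.9,2.52,0,0,0],[2.9,2.52,0,0,0],[2.9,2.52,0,0,0],[2.9,2.52,0,0,0],[2.9,2.52,0,0,0],[2.9,2.52,0,0,0],[2.9,2.52,0,0,0],[2.9,2.52,0,0,0],[2.9,2.52,0,0,0],[2.9,2.52,0,0,0],[2.9,2.52,0.5,0,0],[2.9,2.52,1,0,0],[2.9,2.52,2,0,0],[2.9,2.52,2,0,0],[2.9,2.5,2,0,0],[0,0,0,0,0],[0,0,0,0,0],[0,0,0,0,0]]' ; python3 -c "
from h import *
st();plan(.4365,-.4197,.022)"
```

```text
t: 17.7
tool_pos: [0.4357, -0.4181, 0.0951]
eef_rot: [0.829, -0.56, 0.0, -0.001]
force: [-0.1, 0.2, -0.6]
width: 0.0179
t 17.7 tcp [ 435.7 -418.1   95.1] yaw -68.1 tilt [ 0.001  0.001 -1.   ] F [-0.1  0.2 -0.6] w 17.9 q7 -0.46
from [ 435.7 -418.1   95.1] yaw -68.1: 2 rows of [0.09,-0.01,3.66,0.0000]  tot [0.17,-0.01,7.31,0.000]
```

Release, then retreat upward and swing clear for a picture.

```bash
python3 -m handwheel '[[0.2,0,2,0,0],[0,0,2.5,0,0],[0,0,1.9,0,0],[0,0,0.8,0,0],[0,0,0,0,0],[0,0,0,0,0],[0,0,0,0,0.6],[0,0,0,0,0.6],[0,0,0,0,0.6],[0,0,-2,0,0.6],[0,0,-4,0,0.6],[0,0,-4,0,0.6],[0,0,-3,0,0.6],[0,0,0,0,0.6]]'; python3 -c "
from h import *
st()
t=ctrl.capture('top');s=ctrl.capture('scene')
cv2.imwrite('pics/t2.png',t['image'][:,:,::-1]);cv2.imwrite('pics/s2.png',s['image'][:,:,::-1])
C=[(.634,.159,.09),(.613,-.004,.09),(.627,-.186,.09)]
montage(t,C,'m5',22,6);montage(s,C,'m6',22,6)
a=np.vstack([cv2.imread('pics/m5.png'),cv2.imread('pics/m6.png')]);cv2.imwrite('pics/m56.png',a)"
```

```text
t: 19.1
tool_pos: [0.438, -0.4238, 0.1577]
eef_rot: [0.828, -0.561, 0.005, 0.001]
force: [1.6, -0.7, 0.2]
width: 0.0508
t 19.1 tcp [ 438.  -423.8  157.7] yaw -68.2 tilt [ 0.007 -0.006 -1.   ] F [ 1.6 -0.7  0.2] w 50.8 q7 -0.46
```

View pics/m56.png

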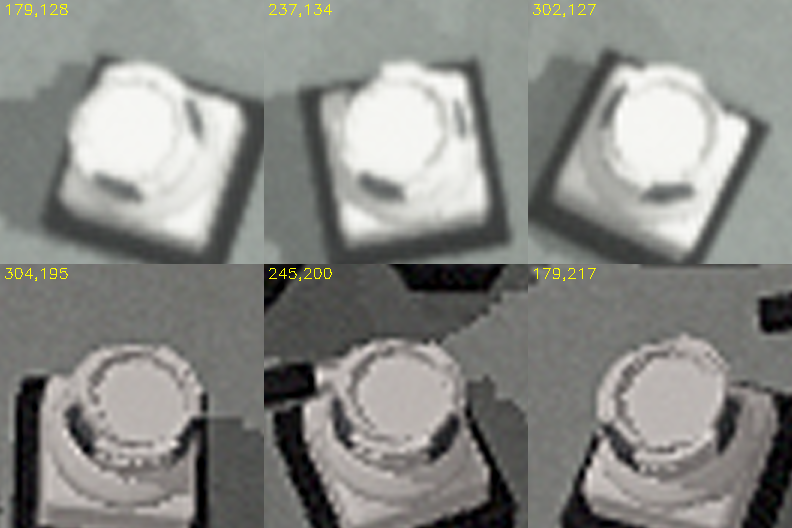

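View pics/s2.png

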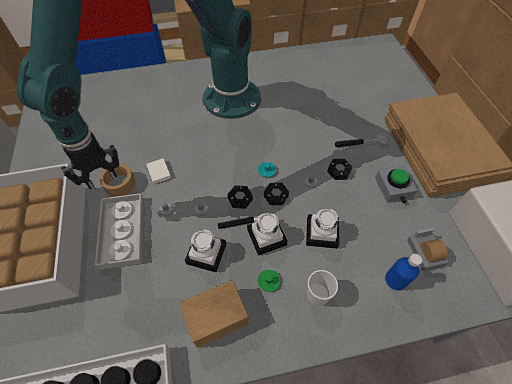

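View pics/t2.png

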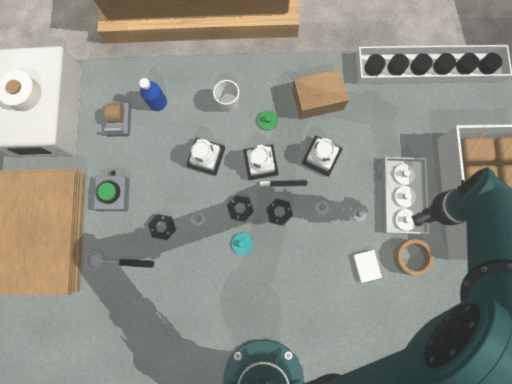

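```bash
cat > ov.py <<'E'
from h import *
import sys
def ov(p,c,name,half=20,k=10):
    u0,v0=crop(p,c,name,half,k);im=cv2.imread(f'pics/{name}.png')
    return im,u0,v0
def draw(im,p,u0,v0,k,P,col):
    for q in P:
        a=(proj(p,q)-[u0,v0])*k;cv2.circle(im,(int(round(a[0])),int(round(a[1]))),1,col,-1)
E
python3 - <<'E'
from ov import *
t=ctrl.capture('top');s=ctrl.capture('scene')
C=[(.6355,.159,.098),(.614,-.0045,.098),(.629,-.1855,.098)]
rows=[]
for n,p in(('t',t),('s',s)):
    r=[]
    for c in C:
        im,u0,v0=ov(p,c,'_a',18,7)
        draw(im,p,u0,v0,7,contour('c',.0225,c),(0,0,255))
        draw(im,p,u0,v0,7,contour('c',.025,c),(255,0,0))
        draw(im,p,u0,v0,7,contour('c',.030,(c[0],c[1],.092)),(0,160,0))
        r.append(im)
    rows.append(np.hstack(r))
cv2.imwrite('pics/o1.png',np.vstack(rows))
for n,p in(('top',t),('scene',s)):
    for r,z,sg in((.0225,.098,-1),(.0225,.098,1),(.025,.098,1)):
        for c in C: print(n,r,sg,np.round(fit(p,'c',r,(c[0],c[1],z),sg,rng=.006),4))
E
```

```text
top 0.0225 -1 [ 0.6339  0.1503  0.     -1.8169]
top 0.0225 -1 [ 0.6133 -0.0118  0.      1.1699]
top 0.0225 -1 [ 0.629  -0.1875  0.     -1.9976]
top 0.0225 1 [ 0.6326  0.1654  0.     25.4808]
top 0.0225 1 [6.11600e-01 6.00000e-04 0.00000e+00 2.35902e+01]
top 0.0225 1 [ 0.6243 -0.1804  0.     23.6288]
top 0.025 1 [ 0.6402  0.1572  0.     24.2091]
top 0.025 1 [6.12200e-01 4.20000e-03 0.00000e+00 1.98135e+01]
top 0.025 1 [ 0.6323 -0.1868  0.     18.5299]
scene 0.0225 -1 [0.6346 0.1592 0.     7.6192]
scene 0.0225 -1 [ 6.1310e-01 -4.1000e-03  0.0000e+00  4.3011e+00]
scene 0.0225 -1 [ 0.6283 -0.1853  0.      7.2583]
scene 0.0225 1 [ 0.6386  0.1637  0.     21.8256]
scene 0.0225 1 [ 6.18700e-01 -1.20000e-03  0.00000e+00  2.19965e+01]
scene 0.0225 1 [ 0.6328 -0.1804  0.     23.0464]
scene 0.025 1 [ 0.6431  0.155   0.     22.7243]
scene 0.025 1 [ 6.20900e-01 -6.50000e-03  0.00000e+00  2.38599e+01]
scene 0.025 1 [ 0.6279 -0.1884  0.     19.0697]
```

View pics/o1.png

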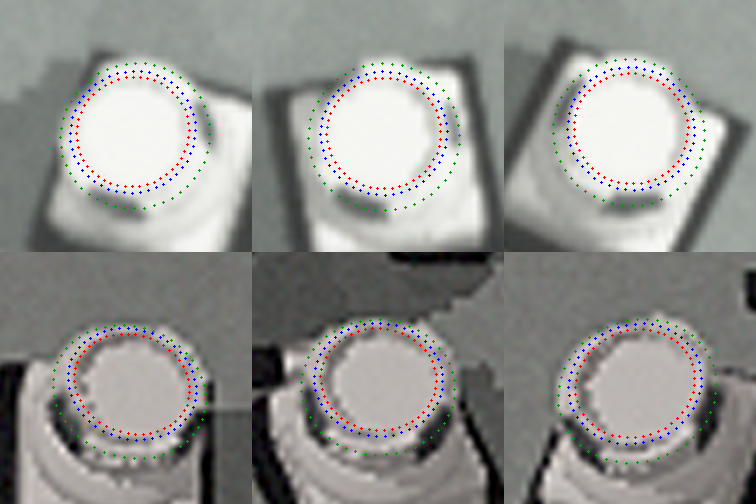

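```bash
python3 - <<'E'
from h import *
t=ctrl.capture('top');s=ctrl.capture('scene')
C=[(.6343,.159),(.613,-.0048),(.628,-.186)]
T=[((179,128),[(118,188),(195,118)]),((237,134),[(116,187),(196,115)]),((302,127),[(141,192),(84,108)])]
S=[((304,195),[(80,165),(188,178)]),((245,200),[(79,158),(177,170)]),((179,217),[(92,177),(202,160)])]
for p,L in((t,T),(s,S)):
    for (o,ms),c in zip(L,C):
        for a,b in ms:
            q=at_z(p,o[0]+a/6,o[1]+b/6,.088)[:2]-c
            print(np.degrees(np.arctan2(q[1],q[0])).round(1),(np.degrees(np.arctan2(q[1],q[0]))%120).round(1),np.linalg.norm(q).round(4))
# holder yaw refit in both with good centres
for n,p in(('top',t),('scene',s)):
    for c in C:
        r=fit(p,'s',.045,(*c,.028),-1,np.radians(np.arange(0,90,5)),rng=.004);print(n,np.round(r[:2],4),np.degrees(r[2])%90)
E
```

```text
163.8 43.8 0.0275
-77.3 42.7 0.029
157.6 37.6 0.0275
-73.7 46.3 0.0285
-178.5 61.5 0.0271
60.3 60.3 0.0275
-73.9 46.1 0.0289
36.4 36.4 0.0309
-75.6 44.4 0.0264
37.1 37.1 0.0275
-56.6 63.4 0.0264
57.9 57.9 0.0313
top [0.6276 0.1559] 73.88888888888889
top [ 0.6101 -0.0052] 8.333333333333332
top [ 0.6213 -0.1827] 61.66666666666666
scene [0.6359 0.1588] 68.8888888888889
scene [ 0.6197 -0.0046] 16.666666666666664
scene [ 0.6347 -0.1887] 59.44444444444444
```

```bash
python3 -c "
from h import *
t=ctrl.capture('top');s=ctrl.capture('scene')
for c in((.4546,-.2896,.006),(.4761,-.1822,.006),(.4496,.1818,.006)):
  print(np.round(fit(t,'c',.021,c,1,rng=.006),4),np.round(fit(s,'c',.021,c,1,rng=.006),4))
st();plan(.4546,-.2896,.06)"
```

```text
[ 0.4548 -0.2903  0.      7.5946] [ 0.4546 -0.2889  0.      5.5577]
[ 0.4757 -0.1824  0.      6.4735] [ 0.4765 -0.1806  0.      7.6735]
[0.4483 0.1818 0.     4.1494] [0.45   0.1834 0.     5.202 ]
t 19.5 tcp [ 434.9 -420.7  151.5] yaw -68.2 tilt [-0.002  0.002 -1.   ] F [ 0.9  0.7 -0.4] w 51.4 q7 -0.46
from [ 434.9 -420.7  151.5] yaw -68.2: 5 rows of [-2.29,-1.34,1.83,0.0000]  tot [-11.44,-6.70,9.15,0.000]
```

```bash
python3 -m handwheel '[[-2.9,-1.7,0,0,0.6],[-2.9,-1.7,0,0,0.6],[-2.9,-1.7,2,0,0.6],[-2.8,-1.6,3.5,0,0.6],[0,0,3.6,0,0.6],[0,0,0,0,0.6],[0,0,0,0,0.6]]' 40; python3 -c "
from h import *
st();plan(.4546,-.2896,.010)"
```

```text
t: 20.2
tool_pos: [0.4545, -0.2901, 0.0614]
eef_rot: [0.828, -0.561, -0.001, 0.0]
force: [0.3, -0.2, -0.3]
width: 0.0515
t 20.2 tcp [ 454.5 -290.1   61.4] yaw -68.2 tilt [-0.002  0.    -1.   ] F [ 0.3 -0.2 -0.3] w 51.5 q7 -0.66
from [ 454.5 -290.1   61.4] yaw -68.2: 2 rows of [-0.02,-0.01,2.57,0.0000]  tot [-0.04,-0.03,5.14,0.000]
```

```bash
python3 -m handwheel '[[0,0,2.5,0,0.6],[0,0,1.7,0,0.6],[0,0,0.8,0,0.6],[0,0,0,0,0.6],[0,0,0,0,0.6],[0,0,0,0,0],[0,0,0,0,0],[0,0,0,0,0],[0,0,0,0,0]]' 40; python3 -c "
from h import *
st()"; python3 -m handwheel '[[0,0,-2,0,0],[0,0,-4,0,0],[0,0,-5,0,0],[0,0,-3,0,0],[0,0,0,0,0]]' ; python3 -c "
from h import *
st();plan(.628,-.186,.14)"
```

```text
t: 21.1
tool_pos: [0.4555, -0.29, 0.0127]
eef_rot: [0.828, -0.561, 0.001, -0.0]
force: [-0.6, 0.6, 5.7]
width: 0.016
t 21.1 tcp [ 455.5 -290.    12.7] yaw -68.2 tilt [ 0.001 -0.001 -1.   ] F [-0.6  0.6  5.7] w 16.0 q7 -0.66
t: 21.6
tool_pos: [0.4577, -0.2913, 0.1563]
eef_rot: [0.828, -0.561, 0.005, -0.0]
force: [-0.2, 0.8, -1.4]
width: 0.0164
t 21.6 tcp [ 457.7 -291.3  156.3] yaw -68.2 tilt [ 0.008 -0.005 -1.   ] F [-0.2  0.8 -1.4] w 16.4 q7 -0.67
from [ 457.7 -291.3  156.3] yaw -68.2: 6 rows of [-0.57,-3.29,0.27,0.0000]  tot [-3.45,-19.72,1.63,0.000]
```

```bash
python3 -m handwheel '[[-0.54,-3.32,0,0,0],[-0.54,-3.32,0,0,0],[-0.54,-3.32,0,0,0],[-0.54,-3.32,0,0,0],[-0.54,-3.32,0.7,0,0],[-0.53,-3.3,1,0,0],[0,0,0,0,0],[0,0,0,0,0],[0,0,0,0,0]]' ; python3 -c "
from h import *
st();plan(.628,-.186,.106)
s=ctrl.capture('scene');crop(s,(.628,-.186,.11),'d3',25,10)"
```

```text
t: 22.5
tool_pos: [0.626, -0.1866, 0.1339]
eef_rot: [0.828, -0.561, -0.001, 0.001]
force: [-0.1, 0.5, -0.9]
width: 0.016
t 22.5 tcp [ 626.  -186.6  133.9] yaw -68.2 tilt [-0.003 -0.    -1.   ] F [-0.1  0.5 -0.9] w 16.0 q7 -0.92
from [ 626.  -186.6  133.9] yaw -68.2: 1 rows of [0.02,-0.21,2.79,0.0000]  tot [0.02,-0.21,2.79,0.000]
```

View pics/d3.png

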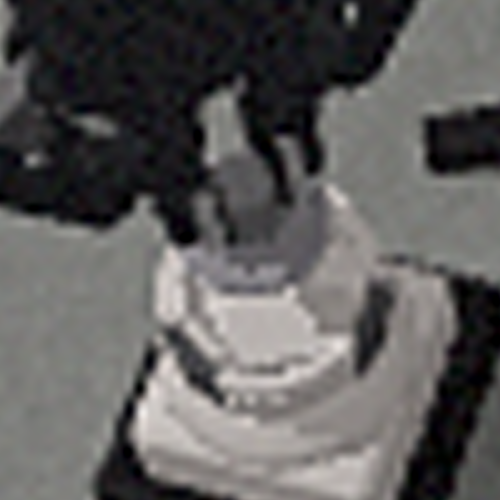

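```bash
python3 -m handwheel '[[0,-0.2,1.2,0,0],[0,0,0.8,0,0],[0,0,0,0,0],[0,0,0,0,0],[0,0,0,0,0]]' ; python3 -c "
from h import *
st();plan(.628,-.186,.106)
s=ctrl.capture('scene');crop(s,(.628,-.186,.1),'d3b',25,10);s=ctrl.capture('top');crop(s,(.628,-.186,.1),'d3c',25,10)"
```

```text
t: 23.05
tool_pos: [0.6297, -0.1851, 0.1149]
eef_rot: [0.828, -0.561, 0.0, -0.0]
force: [0.2, 0.8, -0.2]
width: 0.016
t 23.05 tcp [ 629.7 -185.1  114.9] yaw -68.2 tilt [ 0. -0. -1.] F [ 0.2  0.8 -0.2] w 16.0 q7 -0.92
from [ 629.7 -185.1  114.9] yaw -68.2: 1 rows of [0.02,0.19,0.89,0.0000]  tot [0.02,0.19,0.89,0.000]
```

View pics/d3b.png

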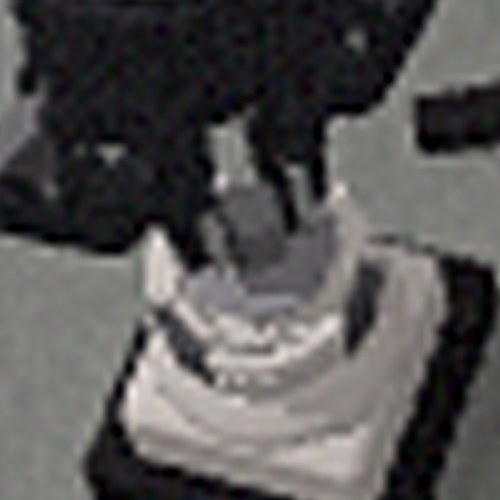

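View pics/d3c.png

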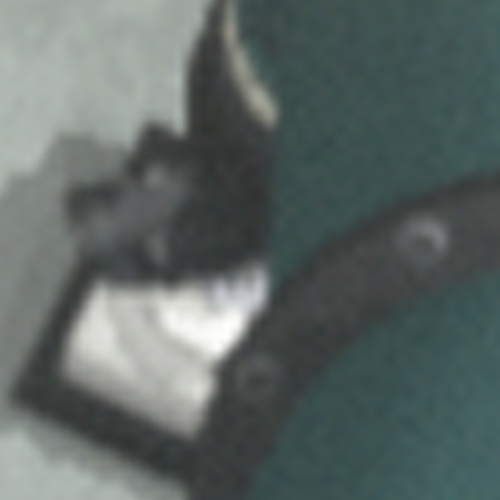

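```bash
python3 -m handwheel '[[0,0.1,0.3,0,0],[0,0,0.3,0,0],[0,0,0.3,0,0],[0,0,0,0,0],[0,0,0,0,0]]' ; python3 -c "
from h import *
st()
s=ctrl.capture('scene');crop(s,(.628,-.186,.1),'d3d',25,10)"
```

```text
t: 23.65
tool_pos: [0.6286, -0.1853, 0.1056]
eef_rot: [0.828, -0.561, -0.0, 0.0]
force: [-0.1, -0.7, -0.6]
width: 0.016
t 23.65 tcp [ 628.6 -185.3  105.6] yaw -68.2 tilt [-0.  0. -1.] F [-0.1 -0.7 -0.6] w 16.0 q7 -0.92
```

View pics/d3d.png

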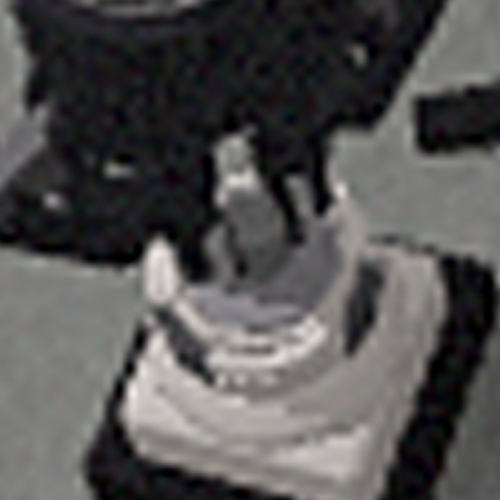

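```bash
python3 -m handwheel '[[0,0,0.15,0,0],[0,0,0,0,0],[0,0,0,0,0.6],[0,0,0,0,0.6],[0,0,0,0,0.6],[0,0,-2,0,0.6],[0,0,-2,0,0.6],[0,0,-1,0,0.6],[0,0,0,0,0.6],[0,0,0,0,0.6]]' ; python3 -c "
from h import *
st();plan(.4761,-.1822,.12)
s=ctrl.capture('scene');crop(s,(.628,-.186,.1),'d3e',25,10)"
```

```text
t: 24.7
tool_pos: [0.6284, -0.1852, 0.1539]
eef_rot: [0.828, -0.56, -0.0, 0.0]
force: [-0.3, 0.2, -0.2]
width: 0.0512
t 24.7 tcp [ 628.4 -185.2  153.9] yaw -68.2 tilt [-0.  0. -1.] F [-0.3  0.2 -0.2] w 51.2 q7 -0.92
from [ 628.4 -185.2  153.9] yaw -68.2: 4 rows of [-1.48,3.51,0.85,0.0000]  tot [-5.94,14.02,3.39,0.000]
```

View pics/d3e.png

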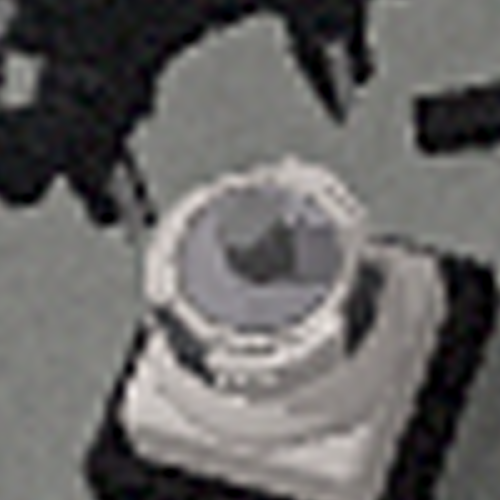

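```bash
python3 -m handwheel '[[-1.48,3.51,0,0,0.6],[-1.48,3.51,0,0,0.6],[-1.48,3.51,2,0,0.6],[-1.48,3.51,3.5,0,0.6],[0,0,3.5,0,0.6],[0,0,0,0,0.6],[0,0,0,0,0.6],[0,0,0,0,0.6]]' 40; python3 -c "
from h import *
st()
t=ctrl.capture('top');s=ctrl.capture('scene')
for c in((.4761,-.1822,.006),(.4496,.1818,.006)):
  print(np.round(fit(t,'c',.021,c,1,rng=.006),4),np.round(fit(s,'c',.021,c,1,rng=.006),4))
plan(.4761,-.1822,.0118)"
```

```text
t: 25.55
tool_pos: [0.4798, -0.1829, 0.0665]
eef_rot: [0.828, -0.56, 0.001, -0.001]
force: [0.6, 0.9, 0.0]
width: 0.0512
t 25.55 tcp [ 479.8 -182.9   66.5] yaw -68.1 tilt [ 0.003 -0.001 -1.   ] F [0.6 0.9 0. ] w 51.2 q7 -0.86
[ 0.4759 -0.1835  0.      2.2545] [ 0.4765 -0.1809  0.      9.9564]
[0.4503 0.1814 0.     9.1112] [0.4492 0.1836 0.     7.3382]
from [ 479.7 -182.9   66.8] yaw -68.2: 2 rows of [-0.10,0.16,2.75,0.0000]  tot [-0.20,0.31,5.50,0.000]
```

```bash
python3 -m handwheel '[[-0.2,0.3,2.5,0,0.6],[0,0,2,0,0.6],[0,0,1,0,0.6],[0,0,0,0,0.6],[0,0,0,0,0.6],[0,0,0,0,0],[0,0,0,0,0],[0,0,0,0,0],[0,0,0,0,0]]' 40; python3 -c "
from h import *
st()"; python3 -m handwheel '[[0,0,-2,0,0],[0,0,-4,0,0],[0,0,-5,0,0],[0,0,-3,0,0],[0,0,0,0,0],[0,0,0,0,0]]' ; python3 -c "
from h import *
st();plan(.6133,-.0045,.136)"
```

```text
t: 26.55
tool_pos: [0.4746, -0.182, 0.0113]
eef_rot: [0.828, -0.56, 0.001, -0.0]
force: [-0.2, -0.2, 4.8]
width: 0.016
t 26.55 tcp [ 474.6 -182.    11.3] yaw -68.2 tilt [ 0.001 -0.    -1.   ] F [-0.2 -0.2  4.8] w 16.0 q7 -0.85
t: 27.15
tool_pos: [0.4741, -0.1818, 0.1511]
eef_rot: [0.828, -0.561, 0.001, -0.0]
force: [-1.0, 1.6, -0.5]
width: 0.016
t 27.15 tcp [ 474.1 -181.8  151.1] yaw -68.2 tilt [ 0.001 -0.    -1.   ] F [-1.   1.6 -0.5] w 16.0 q7 -0.86
from [ 474.1 -181.8  151.1] yaw -68.2: 6 rows of [-1.88,-3.25,0.25,0.0000]  tot [-11.29,-19.51,1.51,0.000]
```

```bash
python3 -m handwheel '[[-1.9,-3.24,0,0,0],[-1.9,-3.24,0,0,0],[-1.9,-3.24,0,0,0],[-1.88,-3.24,0,0,0],[-1.87,-3.24,0.7,0,0],[-1.86,-3.2,1,0,0],[0,0,0,0,0],[0,0,0,0,0],[0,0,0,0,0],[0,0,0,0,0]]' ; python3 -c "
from h import *
st();plan(.6121,-.005,.115)
"
```

```text
t: 28.15
tool_pos: [0.6109, -0.0066, 0.1329]
eef_rot: [0.827, -0.562, -0.001, 0.001]
force: [0.1, 0.2, -0.2]
width: 0.0159
t 28.15 tcp [610.9  -6.6 132.9] yaw -68.3 tilt [-0.002 -0.001 -1.   ] F [ 0.1  0.2 -0.2] w 15.9 q7 -1.19
from [610.9  -6.6 132.9] yaw -68.3: 1 rows of [-0.11,-0.18,1.79,0.0000]  tot [-0.11,-0.18,1.79,0.000]
```

```bash
python3 -m handwheel '[[-0.1,-0.15,1,0,0],[0,0,0.9,0,0],[0,0,0,0,0],[0,0,0,0,0],[0,0,0,0,0]]' ; python3 -c "
from h import *
st();plan(.6121,-.005,.104)
s=ctrl.capture('scene');crop(s,(.613,-.005,.1),'d2b',25,10)"
```

```text
t: 28.65
tool_pos: [0.6133, -0.0033, 0.1145]
eef_rot: [0.828, -0.561, 0.0, -0.0]
force: [1.6, 0.6, -0.2]
width: 0.0166
t 28.65 tcp [613.3  -3.3 114.5] yaw -68.2 tilt [ 0. -0. -1.] F [ 1.6  0.6 -0.2] w 16.6 q7 -1.19
from [613.3  -3.3 114.5] yaw -68.2: 1 rows of [0.12,0.18,1.05,0.0000]  tot [0.12,0.18,1.05,0.000]
```

View pics/d2b.png

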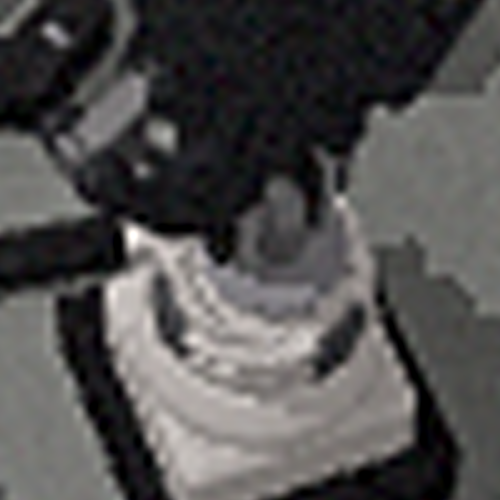

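```bash
python3 -m handwheel '[[0.1,0.15,0.3,0,0],[0,0,0.3,0,0],[0,0,0.3,0,0],[0,0,0,0,0],[0,0,0,0,0]]' ; python3 -c "
from h import *
st()
s=ctrl.capture('scene');crop(s,(.613,-.005,.1),'d2d',25,10)"
```

```text
t: 29.2
tool_pos: [0.6121, -0.0046, 0.1053]
eef_rot: [0.828, -0.56, -0.0, 0.0]
force: [0.1, -1.3, -1.5]
width: 0.0163
t 29.2 tcp [612.1  -4.6 105.3] yaw -68.2 tilt [-0.  0. -1.] F [ 0.1 -1.3 -1.5] w 16.3 q7 -1.19
```

View pics/d2d.png

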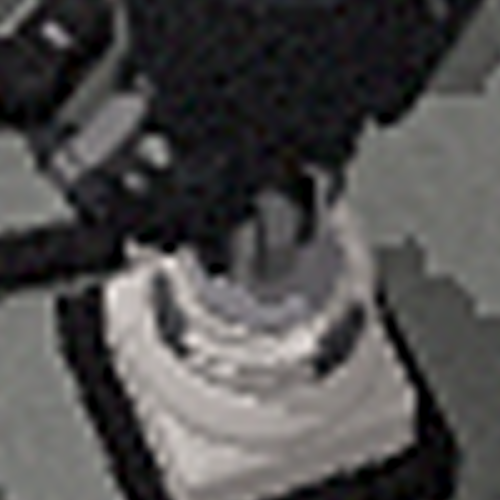

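Entering without force. Lower slightly, release, retreat.

```bash
python3 -m handwheel '[[0,0,0.2,0,0],[0,0,0,0,0],[0,0,0,0,0.6],[0,0,0,0,0.6],[0,0,0,0,0.6],[0,0,-2,0,0.6],[0,0,-2,0,0.6],[0,0,-1,0,0.6],[0,0,0,0,0.6],[0,0,0,0,0.6]]' ; python3 -c "
from h import *
st();plan(.45,.1825,.115)
s=ctrl.capture('scene');crop(s,(.613,-.005,.1),'d2e',25,10)"
```

```text
t: 30.25
tool_pos: [0.6118, -0.0047, 0.1532]
eef_rot: [0.828, -0.56, -0.0, 0.0]
force: [0.1, 0.6, 0.2]
width: 0.051
t 30.25 tcp [611.8  -4.7 153.2] yaw -68.2 tilt [-0.  0. -1.] F [0.1 0.6 0.2] w 51.0 q7 -1.2
from [611.8  -4.7 153.2] yaw -68.2: 7 rows of [-3.34,1.15,0.55,0.0000]  tot [-23.39,8.07,3.82,0.000]
```

View pics/d2e.png

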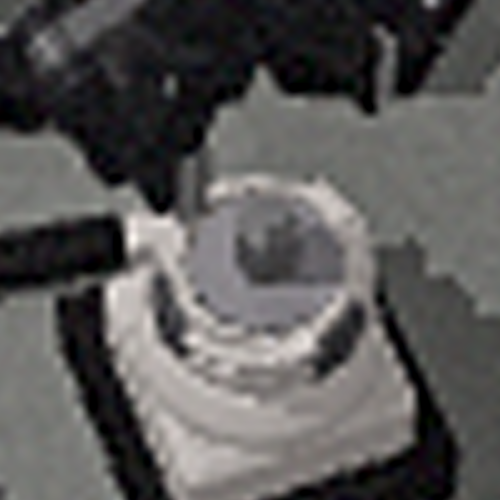

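Seated flush. On to the last disk; path stays above jars, descending at the end.

```bash
python3 -m handwheel '[[-3.34,1.15,0,0,0.6],[-3.34,1.15,0,0,0.6],[-3.34,1.15,0,0,0.6],[-3.34,1.15,0,0,0.6],[-3.34,1.15,0,0,0.6],[-3.34,1.15,2,0,0.6],[-3.34,1.15,3,0,0.6],[0,0,3.8,0,0.6],[0,0,0,0,0.6],[0,0,0,0,0.6],[0,0,0,0,0.6]]' 40; python3 -c "
from h import *
st()
s=ctrl.capture('scene')
for c in((.4496,.1818,.006),):
  print(np.round(fit(s,'c',.021,c,1,rng=.006),4))
plan(.4496,.1822,.0118)"
```

```text
t: 31.4
tool_pos: [0.4519, 0.1818, 0.0665]
eef_rot: [0.828, -0.561, 0.001, -0.001]
force: [-0.1, 0.1, 0.5]
width: 0.0513
t 31.4 tcp [451.9 181.8  66.5] yaw -68.3 tilt [ 0.002  0.    -1.   ] F [-0.1  0.1  0.5] w 51.3 q7 -1.57
[0.4492 0.1834 0.     8.6371]
from [452.2 181.9  66.8] yaw -68.3: 2 rows of [-0.06,0.11,2.75,0.0000]  tot [-0.12,0.23,5.50,0.000]
```

```bash
python3 -m handwheel '[[-0.1,0.1,2.5,0,0.6],[0,0,2,0,0.6],[0,0,0.9,0,0.6],[0,0,0,0,0.6],[0,0,0,0,0.6],[0,0,0,0,0],[0,0,0,0,0],[0,0,0,0,0],[0,0,0,0,0]]' 40; python3 -c "
from h import *
st()"; python3 -m handwheel '[[0,0,-2,0,0],[0,0,-4,0,0],[0,0,-5,0,0],[0,0,-3,0,0],[0,0,0,0,0],[0,0,0,0,0]]' ; python3 -c "
from h import *
st();plan(.6343,.159,.134)"
```

```text
t: 32.35
tool_pos: [0.4497, 0.1832, 0.0123]
eef_rot: [0.828, -0.56, 0.0, -0.001]
force: [-0.9, -0.3, 6.5]
width: 0.0165
t 32.35 tcp [449.7 183.2  12.3] yaw -68.2 tilt [ 0.001  0.001 -1.   ] F [-0.9 -0.3  6.5] w 16.5 q7 -1.57
t: 32.95
tool_pos: [0.4492, 0.1831, 0.1521]
eef_rot: [0.828, -0.56, 0.0, -0.001]
force: [0.0, -0.8, -0.8]
width: 0.0163
t 32.95 tcp [449.2 183.1 152.1] yaw -68.2 tilt [ 0.001  0.001 -1.   ] F [ 0.  -0.8 -0.8] w 16.3 q7 -1.59
from [449.2 183.1 152.1] yaw -68.2: 5 rows of [1.82,-3.26,0.36,0.0000]  tot [9.12,-16.28,1.81,0.000]
```

```bash
python3 -m handwheel '[[1.82,-3.26,0,0,0],[1.82,-3.26,0,0,0],[1.82,-3.26,0,0,0],[1.82,-3.26,0.7,0,0],[1.84,-3.24,1.2,0,0],[0,0,0,0,0],[0,0,0,0,0],[0,0,0.8,0,0],[0,0,0.8,0,0],[0,0,0,0,0],[0,0,0,0,0]]' ; python3 -c "
from h import *
st();plan(.6343,.159,.106)
s=ctrl.capture('scene');crop(s,(.6343,.159,.1),'d1b',25,10)
"
```

```text
t: 34.05
tool_pos: [0.6333, 0.1591, 0.1162]
eef_rot: [0.828, -0.56, -0.0, 0.0]
force: [0.2, 0.2, -0.7]
width: 0.0161
t 34.05 tcp [633.3 159.1 116.2] yaw -68.1 tilt [-0.001 -0.    -1.   ] F [ 0.2  0.2 -0.7] w 16.1 q7 -1.43
from [633.3 159.1 116.2] yaw -68.1: 1 rows of [0.05,-0.09,1.02,0.0000]  tot [0.05,-0.09,1.02,0.000]
```

View pics/d1b.png

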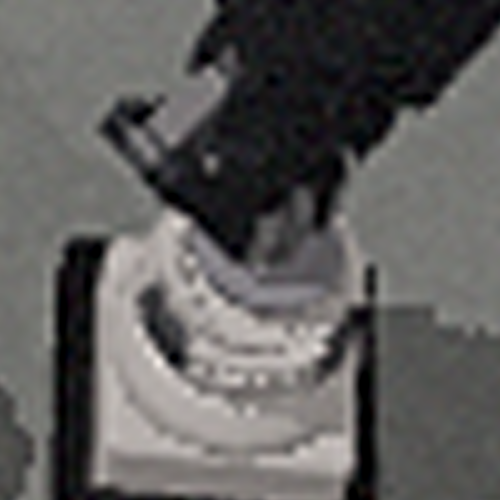

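```bash
python3 -m handwheel '[[0,-0.05,0.3,0,0],[0,0,0.4,0,0],[0,0,0.3,0,0],[0,0,0,0,0],[0,0,0,0,0]]' ; python3 -c "
from h import *
st()
s=ctrl.capture('scene');crop(s,(.6343,.159,.1),'d1d',25,10)"
```

```text
t: 34.6
tool_pos: [0.6347, 0.159, 0.1063]
eef_rot: [0.828, -0.561, -0.0, 0.0]
force: [0.2, 0.8, -0.4]
width: 0.0163
t 34.6 tcp [634.7 159.  106.3] yaw -68.2 tilt [-0. -0. -1.] F [ 0.2  0.8 -0.4] w 16.3 q7 -1.43
```

View pics/d1d.png

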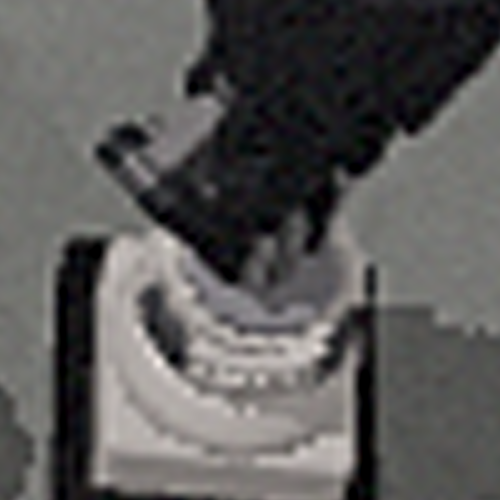

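```bash
python3 -m handwheel '[[0,0,0.2,0,0],[0,0,0,0,0],[0,0,0,0,0.6],[0,0,0,0,0.6],[0,0,0,0,0.6],[0,0,-2,0,0.6],[0,0,-2,0,0.6],[0,0,-1,0,0.6],[0,0,0,0,1],[0,0,0,0,1]]' ; python3 -c "
from h import *
st();plan(.4272,.2868,.09,-71)
s=ctrl.capture('scene');crop(s,(.6343,.159,.1),'d1e',25,10)
R=[(.4272,.2868,.024),(.4778,.0576,.024),(.4648,-.056,.024)]
montage(s,R,'r0',22,6)
cv2.imwrite('pics/s3.png',s['image'][:,:,::-1])"
```

```text
t: 35.65
tool_pos: [0.6344, 0.159, 0.1541]
eef_rot: [0.828, -0.56, -0.0, 0.0]
force: [-0.8, -0.1, -0.8]
width: 0.0782
t 35.65 tcp [634.4 159.  154.1] yaw -68.2 tilt [-0.001 -0.    -1.   ] F [-0.8 -0.1 -0.8] w 78.2 q7 -1.43
from [634.4 159.  154.1] yaw -68.2: 7 rows of [-2.75,2.13,0.92,0.0070]  tot [-19.26,14.89,6.41,0.049]
```

View pics/d1e.png

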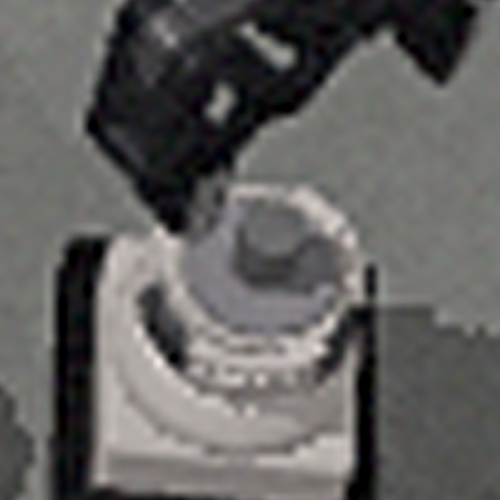

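View pics/r0.png

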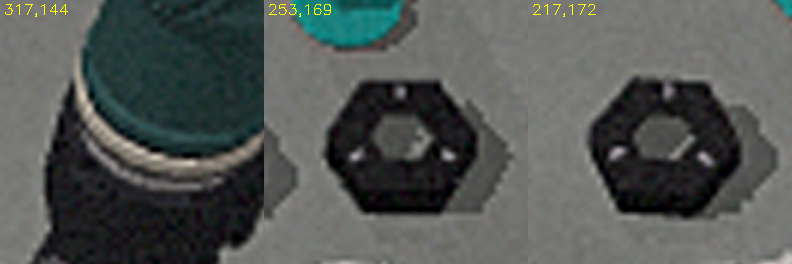

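View pics/s3.png

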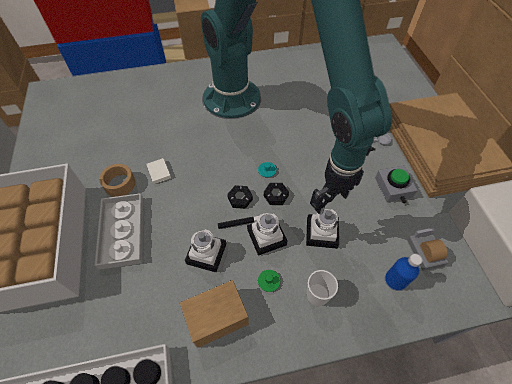

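```bash
python3 -m handwheel '[[-2.75,2.13,0,0.007,1],[-2.75,2.13,0,0.007,1],[-2.75,2.13,0,0.007,1],[-2.75,2.13,1,0.007,1],[-2.75,2.13,1.5,0.007,1],[-2.75,2.13,2,0.007,1],[-2.75,2.13,1.9,0.007,1],[0,0,0,0,1],[0,0,0,0,1],[0,0,0,0,1]]' ; python3 -c "
from h import *
st();plan(.4272,.2868,-.002,-71)
s=ctrl.capture('scene');t=ctrl.capture('top')
R=[(.4272,.2868,.024)]
montage(s,R,'r1',30,8,1);montage(t,R,'r1t',30,8,1)
cv2.imwrite('pics/r1b.png',np.hstack([cv2.imread('pics/r1.png'),cv2.imread('pics/r1t.png')])[:, :800])"
```

```text
t: 36.7
tool_pos: [0.4286, 0.2861, 0.0905]
eef_rot: [0.814, -0.581, 0.0, -0.0]
force: [0.3, 0.2, 0.6]
width: 0.0851
t 36.7 tcp [428.6 286.1  90.5] yaw -71.1 tilt [ 0.001 -0.    -1.   ] F [0.3 0.2 0.6] w 85.1 q7 -1.79
from [428.6 286.1  90.5] yaw -71.1: 3 rows of [-0.04,0.04,3.08,-0.0004]  tot [-0.11,0.11,9.25,-0.001]
```

View pics/r1b.png

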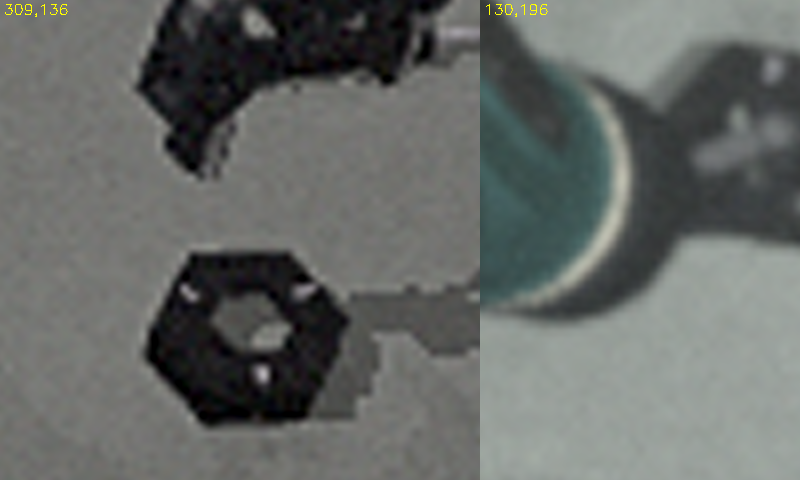

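```bash
cat >> h.py <<'E'
def marks(p,o,k,ms,z=.024):
    q=np.array([at_z(p,o[0]+a/k,o[1]+b/k,z)[:2] for a,b in ms]);c=q.mean(0)
    print('ring',c.round(4),[round(np.degrees(np.arctan2(*(x-c)[::-1]))%120,1) for x in q],np.linalg.norm(q-c,axis=1).round(4))
E
python3 -c "
from h import *
s=ctrl.capture('scene')
marks(s,(309,136),8,[(190,292),(306,290),(263,372)])"
```

```text
ring [0.4635 0.277 ] [np.float64(109.4), np.float64(108.4), np.float64(108.6)] [0.0271 0.0272 0.0267]
```

```bash
python3 -c "
from h import *
plan(.4635,.276,.06,-71)";python3 -m handwheel '[[1.08,-1.5,1,0,1],[1.07,-1.5,1,0,1],[0,0,0.5,0,1],[0,0,0,0,1],[0,0,0,0,1]]' ; python3 -c "
from h import *
st();plan(.4635,.276,-.002,-71)
s=ctrl.capture('scene');t=ctrl.capture('top')
R=[(.4635,.276,.024)]
montage(s,R,'r2',30,8,1);montage(t,R,'r2t',30,8,1)
cv2.imwrite('pics/r2b.png',np.hstack([cv2.imread('pics/r2.png'),cv2.imread('pics/r2t.png')])[:, :800])"
```

```text
from [429.  286.   90.9] yaw -71.1: 2 rows of [1.03,-1.47,1.55,-0.0011]  tot [2.06,-2.94,3.09,-0.002]
t: 37.35
tool_pos: [0.4619, 0.2761, 0.0656]
eef_rot: [0.814, -0.581, -0.0, 0.0]
force: [-0.4, -0.7, 0.1]
width: 0.0852
t 37.35 tcp [461.9 276.1  65.6] yaw -71.0 tilt [-0.001 -0.    -1.   ] F [-0.4 -0.7  0.1] w 85.2 q7 -1.74
from [461.9 276.1  65.6] yaw -71.0: 2 rows of [0.03,-0.07,3.38,0.0002]  tot [0.06,-0.14,6.76,0.000]
```

View pics/r2b.png

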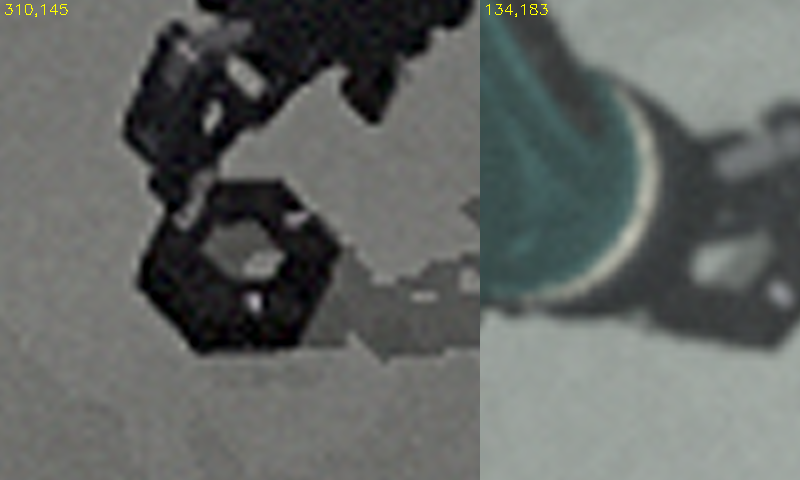

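```bash
python3 -m handwheel '[[0,-0.1,2.5,0,1],[0,0,2,0,1],[0,0,1.3,0,1],[0,0,0.6,0,1],[0,0,0,0,1],[0,0,0,0,1]]' ; python3 -c "
from h import *
st()
s=ctrl.capture('scene');montage(s,[(.4635,.276,.024)],'r3',30,8,1)"
```

```text
t: 38.05
tool_pos: [0.4639, 0.2767, 0.0019]
eef_rot: [0.814, -0.581, 0.0, -0.0]
force: [-0.3, -0.1, 0.2]
width: 0.0851
t 38.05 tcp [463.9 276.7   1.9] yaw -71.0 tilt [ 0.001  0.    -1.   ] F [-0.3 -0.1  0.2] w 85.1 q7 -1.73
```

View pics/r3.png

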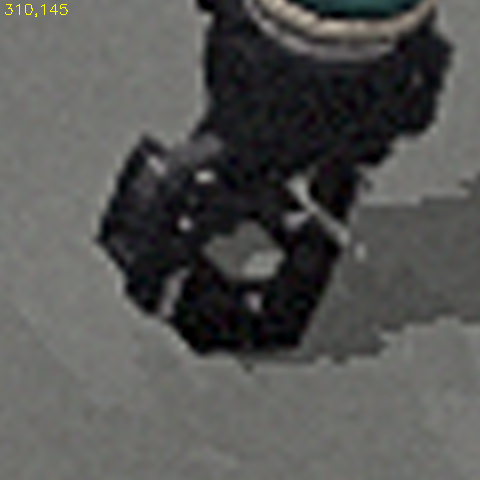

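```bash
python3 -m handwheel '[[0,0,0.3,0,1],[0,0,0,0,1],[0,0,0,0,0.5],[0,0,0,0,0.5],[0,0,0,0,0.5],[0,0,0,0,0.5]]' 60; python3 -c "
from h import *
st()";python3 -m handwheel '[[0,0,-2,0,0.5],[0,0,-4,0,0.5],[0,0,-5,0,0.5],[0,0,-3,0,0.5],[0,0,0,0,0.5],[0,0,0,0,0.5]]' ; python3 -c "
from h import *
st();plan(.6345,.159,.14,-71+53.3)
s=ctrl.capture('scene');montage(s,[(.4635,.276,.14)],'r4',30,8,1)"
```

```text
t: 38.7
tool_pos: [0.4639, 0.2764, -0.0009]
eef_rot: [0.814, -0.581, 0.0, -0.0]
force: [0.7, -0.9, 4.1]
width: 0.0676
t 38.7 tcp [463.9 276.4  -0.9] yaw -71.0 tilt [ 0.  0. -1.] F [ 0.7 -0.9  4.1] w 67.6 q7 -1.73
t: 39.3
tool_pos: [0.4637, 0.2766, 0.139]
eef_rot: [0.814, -0.581, 0.0, -0.001]
force: [-0.5, 0.2, -0.5]
width: 0.0677
t 39.3 tcp [463.7 276.6 139. ] yaw -71.0 tilt [ 0.001  0.001 -1.   ] F [-0.5  0.2 -0.5] w 67.7 q7 -1.76
from [463.7 276.6 139. ] yaw -71.0: 7 rows of [2.98,-0.72,-0.01,-0.1329]  tot [20.88,-5.05,-0.10,-0.930]
```

View pics/r4.png

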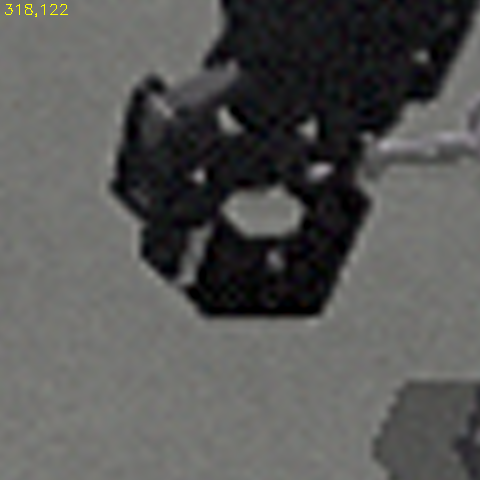

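```bash
python3 -m handwheel '[[2.98,-0.72,0,-0.133,0.5],[2.98,-0.72,0,-0.133,0.5],[2.98,-0.72,0,-0.133,0.5],[2.98,-0.72,0,-0.133,0.5],[2.98,-0.72,0,-0.133,0.5],[2.98,-0.72,0,-0.133,0.5],[2.98,-0.72,0,-0.133,0.5],[0,0,0,0,0.5],[0,0,0,0,0.5],[0,0,0,0,0.5],[0,0,0,0,0.5]]' ; python3 -c "
from h import *
st();plan(.6345,.159,.115,-71+53.3)
"
```

```text
t: 40.45
tool_pos: [0.6324, 0.1598, 0.1376]
eef_rot: [0.988, -0.153, -0.001, 0.0]
force: [-0.6, 0.2, -0.7]
width: 0.0677
t 40.45 tcp [632.4 159.8 137.6] yaw -17.6 tilt [-0.003 -0.    -1.   ] F [-0.6  0.2 -0.7] w 67.7 q7 -0.76
from [632.4 159.8 137.6] yaw -17.6: 1 rows of [0.22,0.01,2.26,0.0023]  tot [0.22,0.01,2.26,0.002]
```

```bash
python3 -m handwheel '[[0.2,0,1.2,0,0.5],[0,0,1.5,0,0.5],[0,0,0.6,0,0.5],[0,0,0,0,0.5],[0,0,0,0,0.5],[0,0,0,0,0.5]]' ; python3 -c "
from h import *
st();plan(.6345,.159,.0846,-71+53.3)
s=ctrl.capture('scene');montage(s,[(.634,.159,.12)],'r5',30,8,1)"
```

```text
t: 41.05
tool_pos: [0.6366, 0.1586, 0.1058]
eef_rot: [0.988, -0.153, 0.0, -0.0]
force: [-0.1, -0.7, -0.2]
width: 0.0675
t 41.05 tcp [636.6 158.6 105.8] yaw -17.6 tilt [ 0.001  0.    -1.   ] F [-0.1 -0.7 -0.2] w 67.5 q7 -0.76
from [636.6 158.6 105.8] yaw -17.6: 1 rows of [-0.21,0.02,2.12,0.0010]  tot [-0.21,0.02,2.12,0.001]
```

View pics/r5.png

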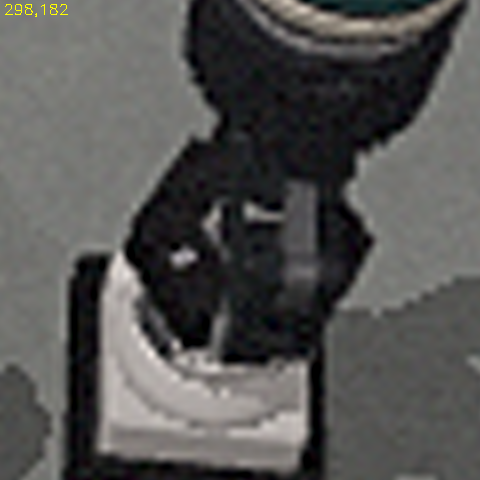

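```bash
python3 -m handwheel '[[-0.15,0,0.4,0,0.5],[0,0,0.5,0,0.5],[0,0,0.5,0,0.5],[0,0,0.3,0,0.5],[0,0,0,0,0.5],[0,0,0,0,0.5]]' ; python3 -c "
from h import *
st()";python3 -m handwheel '[[0,0,0.2,0,0.5],[0,0,0.2,0,0.5],[0,0,0,0,0.5],[0,0,0,0,0.5]]' ; python3 -c "
from h import *
st()"
```

```text
t: 41.7
tool_pos: [0.6347, 0.1587, 0.0882]
eef_rot: [0.988, -0.153, -0.0, 0.0]
force: [-0.8, -0.1, -0.1]
width: 0.0674
t 41.7 tcp [634.7 158.7  88.2] yaw -17.7 tilt [-0. -0. -1.] F [-0.8 -0.1 -0.1] w 67.4 q7 -0.77
t: 42.1
tool_pos: [0.6349, 0.1587, 0.0846]
eef_rot: [0.988, -0.153, 0.0, 0.0]
force: [-0.0, -0.9, 1.4]
width: 0.0679
t 42.1 tcp [634.9 158.7  84.6] yaw -17.7 tilt [ 0. -0. -1.] F [-0.  -0.9  1.4] w 67.9 q7 -0.77
```

```bash
python3 -m handwheel '[[0,0,0,0.14,0.5],[0,0,0,0.14,0.5],[0,0,0.07,0.14,0.5],[0,0,0.08,0.14,0.5],[0,0,0.07,0.14,0.5],[0,0,0.08,0.14,0.5],[0,0,0.07,0.14,0.5],[0,0,0.08,0.14,0.5],[0,0,0,0,0.5]]' ; python3 -c "
from h import *
st();print(ctrl.observe()['moment'])"
```

```text
t: 43.0
tool_pos: [0.6354, 0.1597, 0.0806]
eef_rot: [0.756, -0.655, 0.0, -0.001]
force: [0.6, 1.1, 4.0]
width: 0.0673
t 43.0 tcp [635.4 159.7  80.6] yaw -81.8 tilt [ 0.001  0.    -1.   ] F [0.6 1.1 4. ] w 67.3 q7 -1.58
[ 0.08071994 -0.00414216 -0.1182195 ]
```

```bash
python3 -m handwheel '[[0,0,0.08,0.14,0.5],[0,0,0.07,0.14,0.5],[0,0,0.08,0.14,0.5],[0,0,0.04,0.1,0.5],[0,0,0,0,0.5],[0,0,0,0,0.5]]' ; python3 -c "
from h import *
st();print(ctrl.observe()['moment'])"
```

```text
t: 43.6
tool_pos: [0.6352, 0.1596, 0.0779]
eef_rot: [-0.563, 0.826, 0.0, 0.001]
force: [-0.8, -0.0, 5.1]
width: 0.0674
t 43.6 tcp [635.2 159.6  77.9] yaw -111.5 tilt [ 0.001  0.001 -1.   ] F [-0.8 -0.   5.1] w 67.4 q7 -1.95
[ 0.19778421  0.04004252 -0.12753709]
```

```bash
python3 -m handwheel '[[0,0,0.02,0.05,0.5],[0,0,0,0.05,0.5],[0,0,0,0,0.5]]' ; python3 -c "
from h import *
st();print(ctrl.observe()['moment'])";python3 -m handwheel '[[0,0,0,0.06,0.5],[0,0,0,0,0.5]]' ; python3 -c "
from h import *
st();print(ctrl.observe()['moment'])"
```

```text
t: 43.9
tool_pos: [0.6353, 0.1597, 0.0778]
eef_rot: [-0.528, 0.849, -0.001, -0.0]
force: [-0.6, -1.2, 7.0]
width: 0.0676
t 43.9 tcp [635.3 159.7  77.8] yaw -116.3 tilt [ 0.001 -0.002 -1.   ] F [-0.6 -1.2  7. ] w 67.6 q7 -2.01
[-0.0899158   0.04594641  2.49936891]
t: 44.1
tool_pos: [0.6361, 0.1594, 0.078]
eef_rot: [-0.506, 0.863, -0.003, 0.0]
force: [1.3, -2.0, 6.9]
width: 0.0678
t 44.1 tcp [636.1 159.4  78. ] yaw -119.2 tilt [ 0.003 -0.004 -1.   ] F [ 1.3 -2.   6.9] w 67.8 q7 -2.05
[-0.37778389 -0.23744322  3.6426277 ]
```

```bash
python3 -m handwheel '[[0,0,0,0,1],[0,0,0,0,1],[0,0,0,0,1],[0,0,0,0,1],[0,0,-2,0,1],[0,0,-3,0,1],[0,0,-3,0,1],[0,0,0,0,1]]' ; python3 -c "
from h import *
st();plan(.4778,.0576,.1,47.6-180); plan(.4778,.0576,.1,47.6)
s=ctrl.capture('scene');montage(s,[(.634,.159,.1),(.4778,.0576,.024),(.4648,-.056,.024)],'r6',22,6,3)"
```

```text
t: 44.9
tool_pos: [0.6377, 0.1588, 0.1611]
eef_rot: [-0.494, 0.87, -0.001, 0.004]
force: [1.3, 1.0, 0.8]
width: 0.0858
t 44.9 tcp [637.7 158.8 161.1] yaw -120.8 tilt [ 0.007  0.002 -1.   ] F [1.3 1.  0.8] w 85.8 q7 -2.11
from [637.7 158.8 161.1] yaw -120.8: 5 rows of [3.51,1.43,1.22,0.0403]  tot [17.55,7.16,6.11,0.202]
from [637.7 158.8 161.1] yaw -120.8: 22 rows of [-0.38,1.21,0.28,-0.1336]  tot [-8.27,26.69,6.11,-2.940]
```

View pics/r6.png

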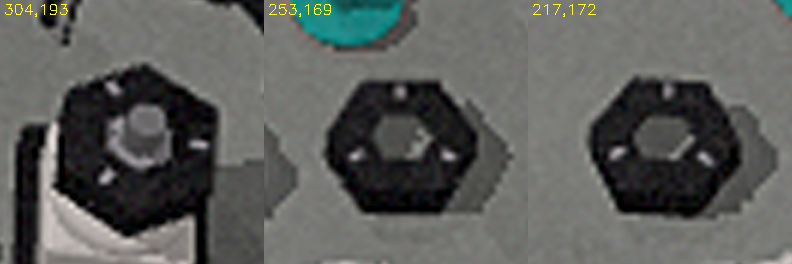

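```bash
python3 -c "
from h import *
st();plan(.4778,.0576,.1,47.6,n=20)
s=ctrl.capture('scene');marks(s,(304,193),6,[(113,88),(200,144),(106,177)],.1025)
for o,m in(((253,169),[(136,92),(92,155),(184,155)]),((217,172),[(140,92),(88,155),(178,158)])): marks(s,o,6,m)"
```

```text
t 44.95 tcp [636.2 158.8 159.1] yaw -120.8 tilt [ 0.004  0.001 -1.   ] F [0.1 1.2 0.3] w 85.3 q7 -2.11
from [636.2 158.8 159.1] yaw -120.8: 20 rows of [-0.40,1.33,0.30,-0.1470]  tot [-7.93,26.59,5.91,-2.940]
ring [0.6348 0.1598] [np.float64(68.2), np.float64(68.9), np.float64(68.2)] [0.0271 0.0273 0.0275]
ring [0.4779 0.0582] [np.float64(47.5), np.float64(46.7), np.float64(48.7)] [0.0265 0.0274 0.0272]
ring [ 0.4655 -0.0553] [np.float64(44.0), np.float64(45.2), np.float64(45.2)] [0.0269 0.0272 0.0265]
```

```bash
python3 -m handwheel '[[-0.4,1.33,0,-0.147,1],[-0.4,1.33,0,-0.147,1],[-0.4,1.33,0,-0.147,1],[-0.4,1.33,0,-0.147,1],[-0.4,1.33,0,-0.147,1],[-0.4,1.33,0,-0.147,1],[-0.4,1.33,0,-0.147,1],[-0.4,1.33,0,-0.147,1],[-0.4,1.33,0,-0.147,1],[-0.4,1.33,0,-0.147,1],[-0.4,1.33,0,-0.147,1],[-0.4,1.33,0,-0.147,1],[-0.4,1.33,0,-0.147,1],[-0.4,1.33,0,-0.147,1],[-0.4,1.33,0,-0.147,1],[-0.4,1.33,0,-0.147,1],[-0.4,1.33,0,-0.147,1],[-0.4,1.33,0,-0.147,1],[-0.4,1.33,0,-0.147,1],[-0.4,1.33,0,-0.147,1]]' ; python3 -m handwheel '[[0,0,3,0,1],[0,0,3,0,1],[0,0,3,0,1],[0,0,0,0,1],[0,0,0,0,1]]'; python3 -c "
from h import *
st();plan(.4778,.0576,0,47.6)
"
```

```text
t: 47.0
tool_pos: [0.4744, 0.0569, 0.1558]
eef_rot: [0.913, 0.407, -0.002, -0.001]
force: [0.7, -0.3, 0.1]
width: 0.0851
t: 47.5
tool_pos: [0.4749, 0.0578, 0.0664]
eef_rot: [0.915, 0.404, -0.002, -0.001]
force: [0.2, -0.0, 0.1]
width: 0.0852
t 47.5 tcp [474.9  57.8  66.4] yaw 47.7 tilt [-0.003 -0.    -1.   ] F [ 0.2 -0.   0.1] w 85.2 q7 0.15
from [474.9  57.8  66.4] yaw 47.7: 2 rows of [0.09,0.12,3.32,0.0008]  tot [0.18,0.23,6.64,0.002]
```

```bash
python3 -m handwheel '[[0.2,0.2,2.5,0,1],[0,0,2,0,1],[0,0,1.3,0,1],[0,0,0.6,0,1],[0,0,0,0,1],[0,0,0,0,1],[0,0,0,0,1]]' ; python3 -c "
from h import *
st()
s=ctrl.capture('scene');montage(s,[(.4778,.0576,.024)],'q1',30,8,1)"
```

```text
t: 48.2
tool_pos: [0.4795, 0.058, 0.004]
eef_rot: [0.915, 0.404, 0.001, 0.0]
force: [0.3, 0.2, 0.1]
width: 0.0854
t 48.2 tcp [479.5  58.    4. ] yaw 47.7 tilt [ 0.002  0.001 -1.   ] F [0.3 0.2 0.1] w 85.4 q7 0.08
```

View pics/q1.png

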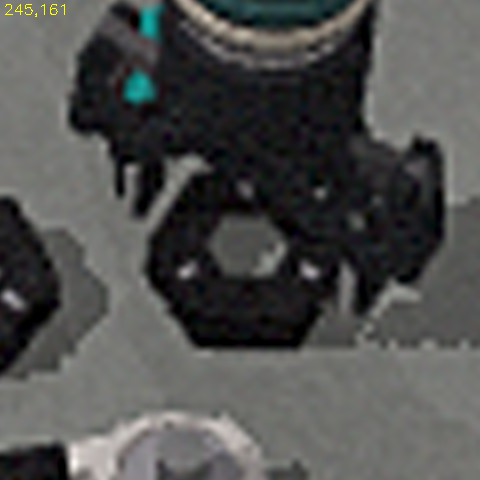

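```bash
python3 -m handwheel '[[-0.1,-0.1,0.5,0,1],[0,0,0,0,1],[0,0,0,0,0.5],[0,0,0,0,0.5],[0,0,0,0,0.5],[0,0,0,0,0.5]]' 60; python3 -c "
from h import *
st()";python3 -m handwheel '[[0,0,-2,0,0.5],[0,0,-4,0,0.5],[0,0,-5,0,0.5],[0,0,-3,0,0.5],[0,0,0,0,0.5],[0,0,0,0,0.5]]' ; python3 -c "
from h import *
st();plan(.6135,-.0045,.14,40)
s=ctrl.capture('scene');montage(s,[(.4778,.0576,.15)],'q2',30,8,1)"
```

```text
t: 48.85
tool_pos: [0.4775, 0.0579, -0.0016]
eef_rot: [0.915, 0.404, 0.0, 0.0]
force: [-0.5, 0.5, 5.5]
width: 0.0676
t 48.85 tcp [477.5  57.9  -1.6] yaw 47.7 tilt [ 0. -0. -1.] F [-0.5  0.5  5.5] w 67.6 q7 0.07
t: 49.45
tool_pos: [0.4776, 0.0574, 0.1384]
eef_rot: [0.915, 0.404, 0.0, 0.0]
force: [0.2, -0.2, 0.1]
width: 0.0679
t 49.45 tcp [477.6  57.4 138.4] yaw 47.6 tilt [ 0.001 -0.    -1.   ] F [ 0.2 -0.2  0.1] w 67.9 q7 0.23
from [477.6  57.4 138.4] yaw 47.6: 4 rows of [1.32,3.50,-0.04,0.0333]  tot [5.29,13.98,-0.16,0.133]
```

View pics/q2.png

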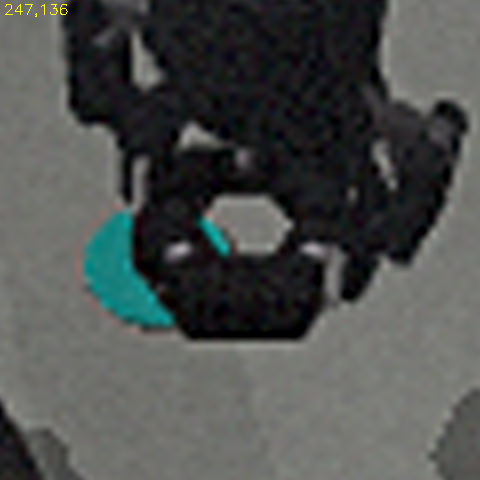

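```bash
python3 -m handwheel '[[1.32,3.5,0,0.033,0.5],[1.32,3.5,0,0.033,0.5],[1.32,3.5,0,0.033,0.5],[1.32,3.5,0,0.034,0.5],[0,0,0,0,0.5],[0,0,0,0,0.5],[0,0,0,0,0.5],[0,0,1.2,0,0.5],[0,0,1.5,0,0.5],[0,0,0.6,0,0.5],[0,0,0,0,0.5],[0,0,0,0,0.5],[0,0,0,0,0.5]]' ; python3 -c "
from h import *
st();plan(.6137,-.0042,.0839,40)
s=ctrl.capture('scene');montage(s,[(.613,-.005,.12)],'q3',30,8,1)"
```

```text
t: 50.8
tool_pos: [0.6139, -0.0041, 0.1054]
eef_rot: [0.94, 0.342, 0.0, 0.0]
force: [0.1, 0.8, -0.4]
width: 0.0679
t 50.8 tcp [613.9  -4.1 105.4] yaw 40.1 tilt [ 0.001  0.    -1.   ] F [ 0.1  0.8 -0.4] w 67.9 q7 0.28
from [613.9  -4.1 105.4] yaw 40.1: 1 rows of [-0.03,-0.00,2.15,0.0009]  tot [-0.03,-0.00,2.15,0.001]
```

View pics/q3.png

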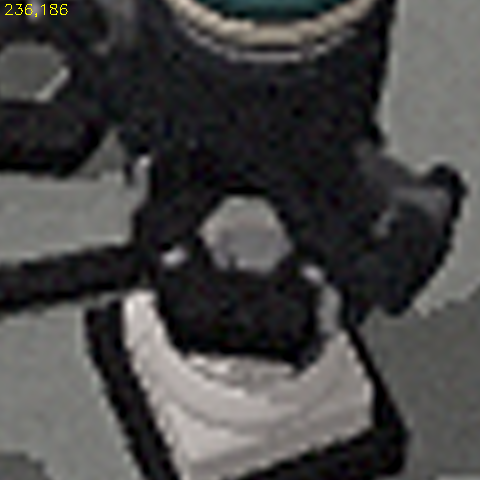

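```bash
python3 -m handwheel '[[0,0,0.4,0,0.5],[0,0,0.5,0,0.5],[0,0,0.5,0,0.5],[0,0,0.3,0,0.5],[0,0,0,0,0.5],[0,0,0.2,0,0.5],[0,0,0.25,0,0.5],[0,0,0,0,0.5],[0,0,0,0,0.5]]' ; python3 -c "
from h import *
st()"
```

```text
t: 51.75
tool_pos: [0.6138, -0.0041, 0.0838]
eef_rot: [0.94, 0.342, 0.0, 0.0]
force: [0.5, -0.2, 2.0]
width: 0.0675
t 51.75 tcp [613.8  -4.1  83.8] yaw 40.1 tilt [ 0. -0. -1.] F [ 0.5 -0.2  2. ] w 67.5 q7 0.27
```

```bash
python3 -m handwheel '[[0,0,0,0.14,0.5],[0,0,0,0.14,0.5],[0,0,0.07,0.14,0.5],[0,0,0.08,0.14,0.5],[0,0,0.07,0.14,0.5],[0,0,0.08,0.14,0.5],[0,0,0.07,0.14,0.5],[0,0,0.08,0.14,0.5],[0,0,0,0,0.5]]' ; python3 -c "
from h import *
st();print(ctrl.observe()['moment'])"; python3 -m handwheel '[[0,0,0.08,0.14,0.5],[0,0,0.07,0.14,0.5],[0,0,0.08,0.14,0.5],[0,0,0.04,0.06,0.5],[0,0,0,0,0.5],[0,0,0,0,0.5]]' ; python3 -c "
from h import *
st();print(ctrl.observe()['moment'])"
```

```text
t: 52.65
tool_pos: [0.6148, -0.0028, 0.0799]
eef_rot: [0.978, -0.209, 0.001, -0.001]
force: [0.6, 1.5, 4.7]
width: 0.068
t 52.65 tcp [614.8  -2.8  79.9] yaw -24.1 tilt [ 0.003  0.001 -1.   ] F [0.6 1.5 4.7] w 68.0 q7 -0.54
[ 0.4790631  -0.08911128 -0.05851004]
t: 53.25
tool_pos: [0.6156, -0.0027, 0.0772]
eef_rot: [0.901, -0.434, 0.001, -0.002]
force: [2.2, 4.1, 5.8]
width: 0.0678
t 53.25 tcp [615.6  -2.7  77.2] yaw -51.4 tilt [ 0.004  0.002 -1.   ] F [2.2 4.1 5.8] w 67.8 q7 -0.87
[ 0.79173686 -0.39745595  0.01219069]
```

```bash
python3 -m handwheel '[[0,0,0.02,0.05,0.5],[0,0,0,0.05,0.5],[0,0,0,0,0.5]]' ; python3 -c "
from h import *
st();print(ctrl.observe()['moment'])";python3 -m handwheel '[[0,0,0,0.05,0.5],[0,0,0,0,0.5]]' ; python3 -c "
from h import *
st();print(ctrl.observe()['moment'])"
```

```text
t: 53.55
tool_pos: [0.6166, -0.0028, 0.0772]
eef_rot: [0.88, -0.476, 0.003, -0.002]
force: [3.4, 4.0, 5.1]
width: 0.0679
t 53.55 tcp [616.6  -2.8  77.2] yaw -56.8 tilt [ 0.006  0.    -1.   ] F [3.4 4.  5.1] w 67.9 q7 -0.94
[ 0.58638447 -0.96946282  1.20998487]
t: 53.75
tool_pos: [0.6158, -0.0034, 0.0772]
eef_rot: [0.869, -0.496, 0.002, -0.001]
force: [3.4, 2.7, 6.3]
width: 0.0677
t 53.75 tcp [615.8  -3.4  77.2] yaw -59.4 tilt [ 0.004 -0.001 -1.   ] F [3.4 2.7 6.3] w 67.7 q7 -0.97
[ 0.35315735 -0.64122168  2.05665825]
```

```bash
python3 -m handwheel '[[0,0,0,0.05,0.5],[0,0,0,0,0.5]]' ; python3 -c "
from h import *
st();print(ctrl.observe()['moment'])";python3 -m handwheel '[[0,0,0,0,1],[0,0,0,0,1],[0,0,0,0,1],[0,0,0,0,1],[0,0,-2,0,1],[0,0,-3,0,1],[0,0,-3,0,1],[0,0,0,0,1],[0,0,0,0,1]]' ; python3 -c "
from h import *
st();plan(.4652,-.056,.07,43.5,n=13)
s=ctrl.capture('scene');montage(s,[(.613,-.004,.1),(.4648,-.056,.024)],'q6',22,9,2)"
```

```text
t: 53.95
tool_pos: [0.615, -0.0039, 0.0772]
eef_rot: [0.857, -0.515, 0.002, 0.001]
force: [0.7, 1.3, 8.3]
width: 0.0678
t 53.95 tcp [615.   -3.9  77.2] yaw -62.0 tilt [ 0.003 -0.003 -1.   ] F [0.7 1.3 8.3] w 67.8 q7 -1.0
[ 0.09974088 -0.34077824  2.89335956]
t: 54.85
tool_pos: [0.6135, -0.0043, 0.1566]
eef_rot: [0.852, -0.523, 0.0, -0.0]
force: [0.7, -0.0, 0.1]
width: 0.085
t 54.85 tcp [613.5  -4.3 156.6] yaw -63.1 tilt [ 0.001  0.    -1.   ] F [ 0.7 -0.   0.1] w 85.0 q7 -1.03
from [613.5  -4.3 156.6] yaw -63.1: 13 rows of [-1.17,0.77,0.67,-0.1431]  tot [-15.25,9.95,8.66,-1.861]
```

View pics/q6.png

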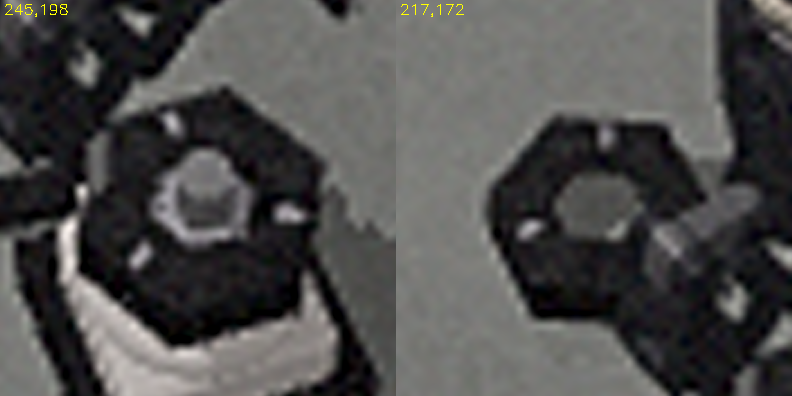

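```bash
python3 -c "
from h import *
s=ctrl.capture('scene');marks(s,(245,198),9,[(173,125),(291,213),(141,254)],.1025)
marks(s,(217,172),9,[(606-396,134),(530-396,230),(606-396,134)])"
python3 -m handwheel '[[-1.17,0.77,0,-0.143,1],[-1.17,0.77,0,-0.143,1],[-1.17,0.77,0,-0.143,1],[-1.17,0.77,0,-0.143,1],[-1.17,0.77,0,-0.143,1],[-1.17,0.77,0,-0.143,1],[-1.17,0.77,0,-0.143,1],[-1.17,0.77,0,-0.143,1],[-1.17,0.77,0,-0.143,1],[-1.17,0.77,0,-0.143,1],[-1.17,0.77,1,-0.143,1],[-1.17,0.77,2,-0.143,1],[-1.17,0.77,2.5,-0.143,1],[0,0,3,0,1],[0,0,0,0,1],[0,0,0,0,1],[0,0,0,0,1]]';python3 -c "
from h import *
st();plan(.4652,-.056,0.004,43.5)
s=ctrl.capture('scene');montage(s,[(.4648,-.056,.024)],'p1',30,8,1)"
```

```text
ring [ 0.613  -0.0033] [np.float64(66.2), np.float64(66.1), np.float64(64.3)] [0.0263 0.0273 0.0268]
ring [ 0.4492 -0.0586] [np.float64(15.5), np.float64(75.5), np.float64(15.5)] [0.0157 0.0315 0.0157]
t: 56.65
tool_pos: [0.466, -0.0559, 0.0718]
eef_rot: [0.929, 0.37, 0.001, 0.0]
force: [0.5, -0.4, -0.3]
width: 0.0855
t 56.65 tcp [466.  -55.9  71.8] yaw 43.5 tilt [ 0.001  0.    -1.   ] F [ 0.5 -0.4 -0.3] w 85.5 q7 0.37
from [466.  -55.9  71.8] yaw 43.5: 2 rows of [-0.03,-0.02,3.39,-0.0003]  tot [-0.06,-0.05,6.78,-0.001]
```

View pics/p1.png

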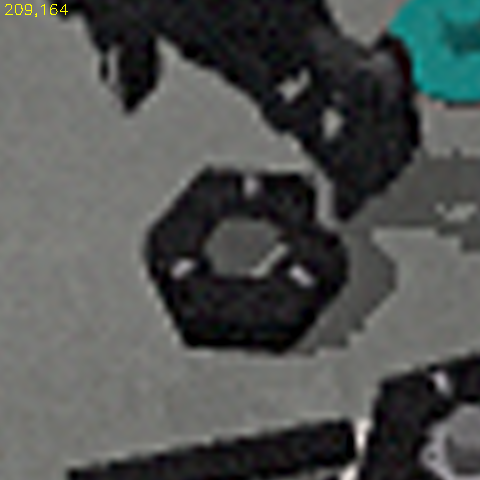

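```bash
python3 -m handwheel '[[0,0,2.5,0,1],[0,0,2,0,1],[0,0,1.6,0,1],[0,0,0.8,0,1],[0,0,0,0,1],[0,0,0,0,1]]' ; python3 -c "
from h import *
st()
s=ctrl.capture('scene');montage(s,[(.4648,-.056,.024)],'p2',30,8,1)"
```

```text
t: 57.3
tool_pos: [0.466, -0.0563, 0.0029]
eef_rot: [0.929, 0.37, 0.001, 0.0]
force: [0.3, 0.3, 0.5]
width: 0.0854
t 57.3 tcp [466.  -56.3   2.9] yaw 43.4 tilt [ 0.001  0.    -1.   ] F [0.3 0.3 0.5] w 85.4 q7 0.31
```

View pics/p2.png

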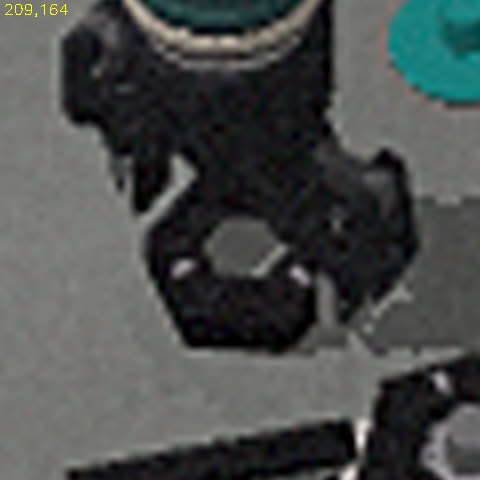

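```bash
python3 -m handwheel '[[0,0,0.4,0,1],[0,0,0,0,1],[0,0,0,0,0.5],[0,0,0,0,0.5],[0,0,0,0,0.5],[0,0,0,0,0.5]]' 60; python3 -c "
from h import *
st()";python3 -m handwheel '[[0,0,-2,0,0.5],[0,0,-4,0,0.5],[0,0,-5,0,0.5],[0,0,-3,0,0.5],[0,0,0,0,0.5],[0,0,0,0,0.5]]' ; python3 -c "
from h import *
st();plan(.6288,-.1855,.139,61)
s=ctrl.capture('scene');montage(s,[(.4648,-.056,.15)],'p3',30,8,1)"
```

```text
t: 57.95
tool_pos: [0.4657, -0.0564, -0.0012]
eef_rot: [0.929, 0.37, 0.0, 0.0]
force: [-0.6, 0.2, 5.2]
width: 0.0677
t 57.95 tcp [465.7 -56.4  -1.2] yaw 43.4 tilt [ 0.001 -0.    -1.   ] F [-0.6  0.2  5.2] w 67.7 q7 0.3
t: 58.55
tool_pos: [0.4653, -0.0568, 0.1386]
eef_rot: [0.929, 0.37, 0.0, 0.0]
force: [-0.3, -0.4, -0.8]
width: 0.0681
t 58.55 tcp [465.3 -56.8 138.6] yaw 43.4 tilt [ 0.001 -0.    -1.   ] F [-0.3 -0.4 -0.8] w 68.1 q7 0.44
from [465.3 -56.8 138.6] yaw 43.4: 6 rows of [0.06,3.48,-0.01,-0.0512]  tot [0.39,20.88,-0.04,-0.307]
```

View pics/p3.png

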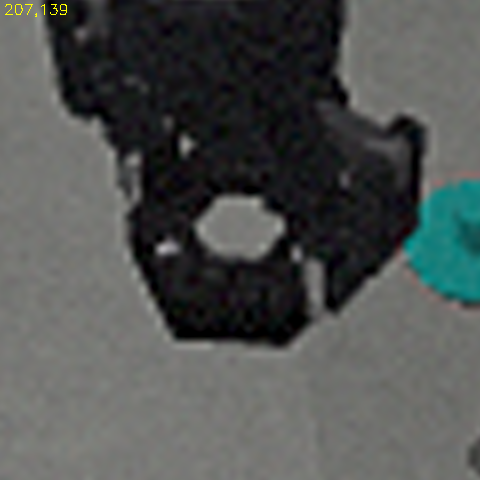

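```bash
python3 -m handwheel '[[0.06,3.48,0,-0.051,0.5],[0.06,3.48,0,-0.051,0.5],[0.06,3.48,0,-0.051,0.5],[0.06,3.48,0,-0.051,0.5],[0.06,3.48,0,-0.051,0.5],[0.06,3.48,0,-0.051,0.5],[0,0,0,0,0.5],[0,0,0,0,0.5],[0,0,0,0,0.5],[0,0,1.2,0,0.5],[0,0,1.5,0,0.5],[0,0,0.6,0,0.5],[0,0,0,0,0.5],[0,0,0,0,0.5],[0,0,0,0,0.5]]' ; python3 -c "
from h import *
st();plan(.6288,-.1855,.0843,61)
s=ctrl.capture('scene');montage(s,[(.628,-.186,.12)],'p4',30,8,1)"
```

```text
t: 60.1
tool_pos: [0.6291, -0.1853, 0.1055]
eef_rot: [0.862, 0.507, 0.0, 0.0]
force: [-0.6, 0.0, 0.2]
width: 0.0677
t 60.1 tcp [ 629.1 -185.3  105.5] yaw 61.0 tilt [ 0.001 -0.    -1.   ] F [-0.6  0.   0.2] w 67.7 q7 0.89
from [ 629.1 -185.3  105.5] yaw 61.0: 1 rows of [-0.04,-0.02,2.12,-0.0006]  tot [-0.04,-0.02,2.12,-0.001]
```

View pics/p4.png

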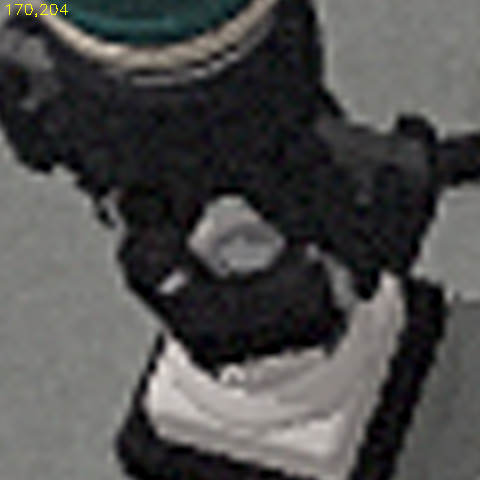

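```bash
python3 -m handwheel '[[0,0,0.4,0,0.5],[0,0,0.5,0,0.5],[0,0,0.5,0,0.5],[0,0,0.3,0,0.5],[0,0,0,0,0.5],[0,0,0.2,0,0.5],[0,0,0.2,0,0.5],[0,0,0,0,0.5],[0,0,0,0,0.5]]' ; python3 -c "
from h import *
st()"
```

```text
t: 61.05
tool_pos: [0.6289, -0.1853, 0.0843]
eef_rot: [0.862, 0.507, 0.0, 0.0]
force: [0.1, 0.5, -0.3]
width: 0.0677
t 61.05 tcp [ 628.9 -185.3   84.3] yaw 61.0 tilt [ 0. -0. -1.] F [ 0.1  0.5 -0.3] w 67.7 q7 0.88
```

```bash
python3 -m handwheel '[[0,0,0,0.14,0.5],[0,0,0,0.14,0.5],[0,0,0.07,0.14,0.5],[0,0,0.08,0.14,0.5],[0,0,0.07,0.14,0.5],[0,0,0.08,0.14,0.5],[0,0,0.07,0.14,0.5],[0,0,0.08,0.14,0.5],[0,0,0,0,0.5]]' ; python3 -c "
from h import *
st();print(ctrl.observe()['moment'])"; python3 -m handwheel '[[0,0,0.08,0.14,0.5],[0,0,0.07,0.14,0.5],[0,0,0.08,0.14,0.5],[0,0,0.04,0.06,0.5],[0,0,0,0,0.5],[0,0,0,0,0.5]]' ; python3 -c "
from h import *
st();print(ctrl.observe()['moment'])"
```

```text
t: 61.95
tool_pos: [0.6294, -0.1846, 0.0802]
eef_rot: [1.0, -0.028, 0.001, 0.0]
force: [-0.0, 0.2, 2.7]
width: 0.0679
t 61.95 tcp [ 629.4 -184.6   80.2] yaw -3.2 tilt [ 0.001 -0.    -1.   ] F [-0.   0.2  2.7] w 67.9 q7 0.04
[ 0.2356652  -0.01171294  0.03645268]
t: 62.55
tool_pos: [0.6299, -0.1847, 0.0777]
eef_rot: [0.965, -0.263, 0.001, -0.001]
force: [0.9, 1.5, 5.4]
width: 0.0677
t 62.55 tcp [ 629.9 -184.7   77.7] yaw -30.5 tilt [ 0.002  0.001 -1.   ] F [0.9 1.5 5.4] w 67.7 q7 -0.3
[ 0.47525492 -0.22919176  0.07897849]
```

```bash
python3 -m handwheel '[[0,0,0.02,0.06,0.5],[0,0,0,0.06,0.5],[0,0,0,0,0.5]]' ; python3 -c "
from h import *
st();print(ctrl.observe()['moment'])";python3 -m handwheel '[[0,0,0,0.06,0.5],[0,0,0,0,0.5],[0,0,0,0,0.5]]' ; python3 -c "
from h import *
st();print(ctrl.observe()['moment'])"
```

```text
t: 62.85
tool_pos: [0.6302, -0.1854, 0.0777]
eef_rot: [0.949, -0.314, 0.001, 0.001]
force: [1.4, 0.6, 5.6]
width: 0.0676
t 62.85 tcp [ 630.2 -185.4   77.7] yaw -36.6 tilt [ 0.002 -0.003 -1.   ] F [1.4 0.6 5.6] w 67.6 q7 -0.38
[-0.05370203 -0.17195633  2.28758395]
t: 63.15
tool_pos: [0.6297, -0.1861, 0.0778]
eef_rot: [0.941, -0.339, 0.001, 0.002]
force: [1.0, -1.4, 7.3]
width: 0.0677
t 63.15 tcp [ 629.7 -186.1   77.8] yaw -39.6 tilt [ 0.001 -0.005 -1.   ] F [ 1.  -1.4  7.3] w 67.7 q7 -0.42
[-0.3781458   0.0701002   3.54584247]
```

```bash
python3 -m handwheel '[[0,0,0,0,1],[0,0,0,0,1],[0,0,0,0,1],[0,0,0,0,1],[0,0,-2,0,1],[0,0,-4,0,1],[0,0,-4,0,1],[0,0,0,0,0],[0,0,0,0,0]]' ; python3 -c "
from h import *
st();plan(.531,.433,.15)
s=ctrl.capture('scene');montage(s,[(.634,.159,.1),(.613,-.004,.1),(.628,-.186,.1)],'f1',22,6,3)
cv2.imwrite('pics/f1s.png',s['image'][:,:,::-1])"
```

```text
t: 64.05
tool_pos: [0.6292, -0.1855, 0.1779]
eef_rot: [0.937, -0.351, 0.001, -0.0]
force: [-0.3, 0.5, -0.1]
width: 0.059
t 64.05 tcp [ 629.2 -185.5  177.9] yaw -41.0 tilt [ 0.002 -0.    -1.   ] F [-0.3  0.5 -0.1] w 59.0 q7 -0.44
from [ 629.2 -185.5  177.9] yaw -41.0: 16 rows of [-3.00,-2.51,0.17,0.0000]  tot [-48.02,-40.20,2.79,0.000]
```

View pics/f1.png

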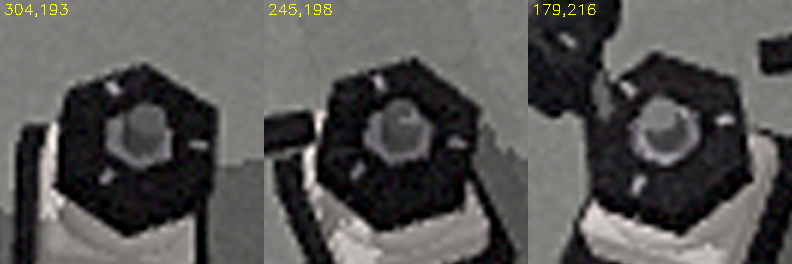

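View pics/f1s.png

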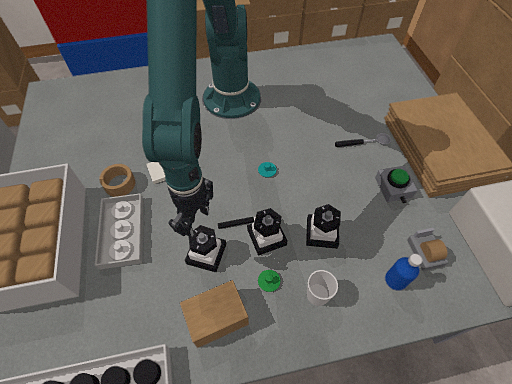

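```bash
python3 -c "
from h import *
s=ctrl.capture('scene')
marks(s,(304,193),6,[(113,88),(200,144),(106,177)],.1025)
marks(s,(245,198),6,[(115,83),(193,143),(94,170)],.1025)
marks(s,(179,216),6,[(100,88),(197,119),(111,182)],.1025)
t=ctrl.capture('top')
for p in(s,t):
  im=p['image'].astype(int);g=(im[...,1]-np.maximum(im[...,0],im[...,2])>40);u,v=proj(p,(.531,.433,.065));yy,xx=np.nonzero(g);m=np.hypot(xx-u,yy-v)<20
  print(m.sum(),at_z(p,xx[m].mean(),yy[m].mean(),.065))
"
python3 -m handwheel '[[-3,-2.5,0,0,0],[-3,-2.5,0,0,0],[-3,-2.5,0,0,0],[-3,-2.5,0,0,0],[-3,-2.5,0,0,0],[-3,-2.5,0,0,0],[-3,-2.5,0,0,0],[-3,-2.5,0,0,0],[-3,-2.5,0,0,0],[-3,-2.5,0,0,0],[-3,-2.5,0,0,0],[-3,-2.5,0,0,0],[-3,-2.5,0,0,0],[-3,-2.5,0.5,0,0],[-3,-2.5,1,0,0],[-3,-2.5,1.3,0,0],[0,0,0,0,0],[0,0,0,0,0]]';python3 -c "
from h import *
st();plan(.531,.433,.1)"
```

```text
ring [0.6348 0.1598] [np.float64(68.2), np.float64(68.9), np.float64(68.2)] [0.0271 0.0273 0.0275]
ring [ 0.6131 -0.0036] [np.float64(65.8), np.float64(65.4), np.float64(64.8)] [0.0267 0.0271 0.0268]
ring [ 0.6281 -0.1848] [np.float64(89.1), np.float64(88.5), np.float64(88.7)] [0.0269 0.0269 0.0267]
179 [0.52848124 0.43792598 0.065     ]
232 [0.52756593 0.43586377 0.065     ]
t: 66.0
tool_pos: [0.5271, 0.4323, 0.1464]
eef_rot: [0.937, -0.349, -0.001, 0.002]
force: [0.1, -0.6, -0.1]
width: 0.0001
t 66.0 tcp [527.1 432.3 146.4] yaw -40.8 tilt [-0.003 -0.002 -1.   ] F [ 0.1 -0.6 -0.1] w 0.1 q7 -1.4
from [527.1 432.3 146.4] yaw -40.8: 2 rows of [0.12,-0.15,2.32,0.0000]  tot [0.24,-0.31,4.64,0.000]
```

```bash
python3 -m handwheel '[[-0.2,-0.2,2,0,0],[0,0,2.5,0,0],[0,0,2,0,0],[0,0,0.7,0,0],[0,0,0,0,0],[0,0,0,0,0]]';python3 -c "
from h import *
st();plan(.528,.436,.056)"
```

```text
t: 66.6
tool_pos: [0.5298, 0.4337, 0.0774]
eef_rot: [0.936, -0.351, 0.0, -0.0]
force: [0.3, 0.4, -0.8]
width: -0.0002
t 66.6 tcp [529.8 433.7  77.4] yaw -41.1 tilt [ 0.001  0.    -1.   ] F [ 0.3  0.4 -0.8] w -0.2 q7 -1.4
from [529.8 433.7  77.4] yaw -41.1: 1 rows of [-0.29,-0.05,2.14,0.0000]  tot [-0.29,-0.05,2.14,0.000]
```

```bash
python3 -m handwheel '[[-0.1,0,0.8,0,0],[0,0,0.5,0,0],[0,0,0.4,0,0],[0,0,0.3,0,0],[0,0,0,0,0],[0,0,0,0,0]]';python3 -c "
from h import *
st()
s=ctrl.capture('scene');montage(s,[(.528,.436,.06)],'b1',30,8,1)";python3 -m handwheel '[[0,0,0.2,0,0],[0,0,0.1,0,0],[0,0,0,0,0],[0,0,0,0,0]]';python3 -c "
from h import *
st()"
```

```text
t: 67.2
tool_pos: [0.5293, 0.4358, 0.0609]
eef_rot: [0.937, -0.351, 0.001, -0.001]
force: [-3.0, -2.8, 21.6]
width: 0.0002
t 67.2 tcp [529.3 435.8  60.9] yaw -41.0 tilt [ 0.002  0.002 -1.   ] F [-3.  -2.8 21.6] w 0.2 q7 -1.4
t: 67.65
tool_pos: [0.5294, 0.4358, 0.0606]
eef_rot: [0.937, -0.351, 0.0, -0.001]
force: [-7.8, -5.6, 36.6]
width: -0.0001
t 67.65 tcp [529.4 435.8  60.6] yaw -41.1 tilt [ 0.002  0.002 -1.   ] F [-7.8 -5.6 36.6] w -0.1 q7 -1.4
```

View pics/b1.png

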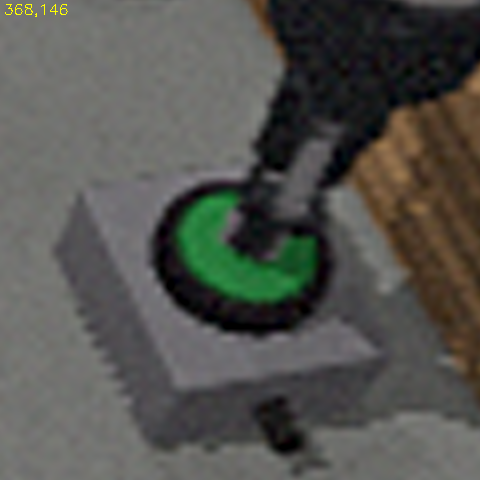

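```bash
python3 -m handwheel '[[0,0,-1,0,0],[0,0,-3,0,0],[0,0,-4,0,0],[0,0,-4,0,0],[0,0,-3,0,0],[0,0,0,0,0],[0,0,0,0,0],[0,0,0,0,0]]';python3 -c "
from h import *
st()
t=ctrl.capture('top');s=ctrl.capture('scene')
cv2.imwrite('pics/e1.png',t['image'][:,:,::-1]);cv2.imwrite('pics/e2.png',s['image'][:,:,::-1])
montage(t,[(.634,.159,.1),(.613,-.004,.1),(.628,-.186,.1)],'e3',22,6,3)"
```

```text
t: 68.45
tool_pos: [0.5269, 0.4343, 0.2021]
eef_rot: [0.937, -0.35, -0.001, 0.001]
force: [-0.2, 0.6, 0.4]
width: 0.0001
t 68.45 tcp [526.9 434.3 202.1] yaw -41.0 tilt [-0.003 -0.002 -1.   ] F [-0.2  0.6  0.4] w 0.1 q7 -1.41
```

View pics/e1.png

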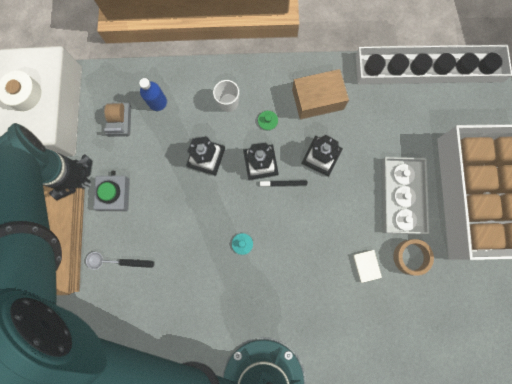

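View pics/e2.png

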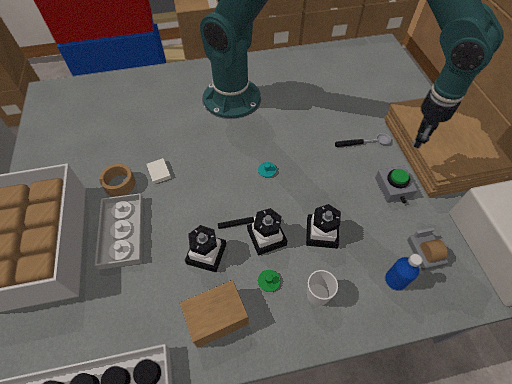

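View pics/e3.png

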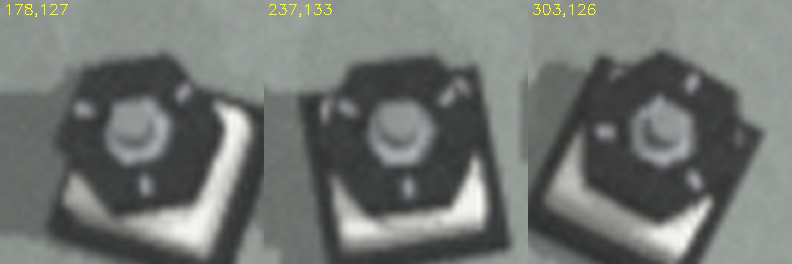

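```bash
python3 -c "
from h import *
t=ctrl.capture('top')
marks(t,(178,127),6,[(84,109),(184,92),(145,185)],.1025)
marks(t,(237,133),6,[(83,106),(185,97),(144,188)],.1025)
marks(t,(303,126),6,[(165,83),(77,131),(167,181)],.1025)
for c in((.6343,.159),(.613,-.0048),(.628,-.186)):
  r=fit(t,'s',.045,(*c,.028),-1,np.radians(np.arange(0,90,5)),rng=.012);print(np.round(r[:2],3),np.degrees(r[2])%90,r[3])
st()"
```

```text
ring [0.6353 0.1583] [np.float64(68.3), np.float64(68.3), np.float64(67.6)] [0.027  0.0273 0.0271]
ring [ 0.6136 -0.0049] [np.float64(64.1), np.float64(64.4), np.float64(65.3)] [0.0275 0.0269 0.0273]
ring [ 0.6288 -0.1866] [np.float64(87.9), np.float64(88.2), np.float64(88.6)] [0.0269 0.0272 0.0269]
[0.631 0.154] 73.8888888888889 14.4557295
[ 0.61  -0.005] 8.333333333333332 24.549643
[ 0.623 -0.183] 61.66666666666666 20.201782
t 68.6 tcp [527.2 434.3 201.9] yaw -41.0 tilt [-0.003 -0.002 -1.   ] F [-0.9 -0.3 -0.1] w -0.7 q7 -1.41
```

```bash
python3 -c "
from h import *
print(ctrl.sign_off())"
```

```text
the job is handed in; nothing more can be done
None
```

The job is done and handed in at about 69 s of the 210 s allowed.

- **Covers:** There were three dust covers. All of them stand upright in the tray in the last pictures.
- **Disks:** All three went into the mouths without measurable resistance and looked flush, knob up, in the pictures. The knobs show through the rings.
- **Rings:** Each dropped to its ledge height and turned clockwise until it stopped hard, with the wrist moment rising to about 2.9–3.6 N m.
    - **Turn:** In the pictures they sit about 93–95° clockwise of the jars, against the stated 92°. The jar angles themselves are only known to a couple of degrees.
    - **Height:** The tool ended within about 0.5 mm of the expected home height on all three.
    - **Slip:** The gripper ended about 7–9° further round than the rings on at least two jars. I put this down to the fingers giving at the stop.
- **Knocked ring:** One ring had moved about 4 cm before I reached it. I measured it again and used it from its new place.
- **Button:** It stopped moving about 8 mm below its top (5 N is enough; I pushed with up to 37 N), was released last, and looks up again in the pictures. It bottomed at 60.6 mm instead of the 57 mm I had calculated from the stated height.
- **Other items:** By eye in the pictures, the bystanders and the green and turquoise look-alikes are where they were. The arm was clear of everything at hand-in.

No check failed; the mismatches were the button height and the finger slip noted above.

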